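Charge a milling jar and set the shaker

TASK

Using the scoop, and never touching the balls with the fingers, scoop every white milling ball out of the grey tray and tip them into the blue jar. Then stand the jar upright on the shaker's square platform, inside its raised edge, put its lid on, fully down, and after that turn the speed dial so that its white pointer is at the orange mark. Finish with the scoop lying flat in the middle of its green mat, and leave the other things on the bench where they are.

Things in the scene. Friction and masses are not known exactly. Their poses are not given: they have to be found in the camera images.
- tray: Fixed grey open tray on the bench, 248 mm long (x), 82 wide (74 inside). Origin: on its underside, mid width; x points to its tall end. Floor top at z=4 mm, flat from x=-140 to +85. Side walls reach z=44, the near end wall (x=-144 to -140) only z=14. The tall end wall leans outward by 20 degrees, from x=85 at the floor to x=102 at z=51.
- tray_foot (a point): Where the tray's floor meets its tall end wall, mid width, on the floor's top: (85, 0, 4) mm in the tray's frame, axes as the tray's. A scoop slid along the floor to here drives the balls against the wall and passes under them.
- scoop: Loose steel scoop, 150 g. Origin: centre of its flat underside. Pan 74 mm long (x -37 to +37), 64 wide (58 inside), floor 2 thick, walls 28 high (sides from x=-37 to +23), open towards +x. Orange handle: bar 20 mm wide (y) by 18 by 100, rising from the back wall and leaning back (to -x) 10 degrees from vertical, top at x=-51, z=120. Grip across y, fingers along the bar.
- scoop_grip (a point): Point on the handle's axis to put the TCP at: 28 mm below its top, at (-46.5, 0, 92.9) mm in the scoop's frame. Axes as the scoop's.
- mat: Thin green rectangle on the bench, 140 by 100 mm, flat (1 mm, seen only, never felt), the scoop's place. Origin: its centre; x along its length.
- jar: Loose blue round open milling jar, 100 mm outside diameter, 90 mm high, wall 8 mm (mouth 84 mm), inner floor 8 mm above its underside, 350 g. Origin: centre of its underside. Best carried by pinching its wall at the rim, one finger inside.
- jar_rim (a point): Centre of the jar's mouth, at rim height.
- lid: Loose white round lid of the jar, red grip on top, 100 g. Origin: centre of its underside. Plug 72 mm diameter by 6 mm, which goes into the jar's mouth; above it a disc 104 mm diameter by 8 mm (z=6 to 14), which rests on the rim; then the grip, a cylinder 22 mm diameter from z=14 to 48. Starts plug down on the bench. Fully on, its origin is 84 mm above the jar's.
- lid_grip (a point): Point on the axis of the lid's grip to put the TCP at, 37 mm above the lid's underside.
- platform (a point): Centre of the shaker's square aluminium platform, on its top face, 75 mm above the bench; raised edge 8 mm high, 130 by 130 mm inside. Axes are the shaker's: y points to the dial, whose axis is 160 mm away. The shaker is a fixed white box, 220 (x) by 300 mm (y), top at 65 mm.
- dial (a joint): Angle of the shaker's speed dial (rad), 0 to 4.0, growing clockwise seen from above; light friction (0.03 N m), stays where left. At 0 the white pointer line points along -x of the shaker (platform's axes). Scale marks every 0.4 rad; the large orange mark is at 2.4.
- dial_grip (a point): On the dial's axis, at the height to grip (102 mm above the bench): a black bar 42 mm long, 14 mm wide, 32 mm high, its top 7 mm above this point. Its axes turn with the dial: x runs along the bar; the white pointer line is on the -x half.
- ball0_center (a point): Centre of a white ceramic milling ball, 18 mm diameter, 18 g, which rolls down slopes over about 13 degrees but soon stops where it is level; lies in the tray at the start. None if absent.
- ball1_center (a point): Centre of a white ceramic milling ball, 18 mm diameter, 18 g, which rolls down slopes over about 13 degrees but soon stops where it is level; lies in the tray at the start. None if absent.
- ball2_center (a point): Centre of a white ceramic milling ball, 18 mm diameter, 18 g, which rolls down slopes over about 13 degrees but soon stops where it is level; lies in the tray at the start. None if absent.
- ball3_center (a point): Centre of a white ceramic milling ball, 18 mm diameter, 18 g, which rolls down slopes over about 13 degrees but soon stops where it is level; lies in the tray at the start. None if absent.
- ball4_center (a point): Centre of a white ceramic milling ball, 18 mm diameter, 18 g, which rolls down slopes over about 13 degrees but soon stops where it is level; lies in the tray at the start. None if absent.
- ball5_center (a point): Centre of a white ceramic milling ball, 18 mm diameter, 18 g, which rolls down slopes over about 13 degrees but soon stops where it is level; lies in the tray at the start. None if absent.
- ball6_center (a point): Centre of a white ceramic milling ball, 18 mm diameter, 18 g, which rolls down slopes over about 13 degrees but soon stops where it is level; lies in the tray at the start. None if absent.
- amber: Amber bottle, 56 mm diameter, 110 mm high; a bystander.
- pot: White jar with blue cap, 60 mm diameter, 70 mm high; a bystander.
- crucible: Small white crucible, 44 mm diameter, 35 mm high; a bystander.
- marker: Red marker pen, 120 mm long, 16 mm thick, lying; a bystander. Origin: middle of its underside.
- spatula: Sampling spoon, 140 mm long, lying; a bystander. Origin: middle of its underside.
Things that resemble listed ones, but are neither listed nor needed, are in the scene too. Leave any turquoise look-alike of the jar alone.

How it is judged:
On the way, in this order (a step that is already met when the one before it is completed fails the run):
1. every ball is in the jar (horizontal distance between each of ball0_center, ball1_center, ball2_center, ball3_center, ball4_center, ball5_center, ball6_center and jar below 0.045 m and z of ball0_center in the frame of jar between 0 and 0.085 m and z of ball1_center in the frame of jar between 0 and 0.085 m and z of ball2_center in the frame of jar between 0 and 0.085 m and z of ball3_center in the frame of jar between 0 and 0.085 m and z of ball4_center in the frame of jar between 0 and 0.085 m and z of ball5_center in the frame of jar between 0 and 0.085 m and z of ball6_center in the frame of jar between 0 and 0.085 m), for 0.2 s.
2. the jar, with the balls in it, stands on the shaker platform inside the raised edge (all of step 1 and horizontal distance between jar and platform below 0.028 m and z of jar in the frame of platform between -0.005 and 0.005 m and angle between jar's own z axis and vertical below 0.08 rad), for 0.3 s.
3. the lid sits fully down on the jar, on the platform (horizontal distance between jar and platform below 0.028 m and z of jar in the frame of platform between -0.005 and 0.005 m and angle between jar's own z axis and vertical below 0.08 rad and horizontal distance between lid and jar_rim below 0.01 m and z of lid in the frame of jar between 0.08 and 0.088 m and angle between the z axis of lid and the z axis of jar, either way round below 0.06 rad), for 0.3 s.
4. the dial's pointer is at the orange mark, with the lidded jar on the platform (all of step 3 and value of joint dial between 2.25 and 2.55 rad), for 0.3 s.
At the end, for the whole second after the job is handed in: Every ball in the jar; jar upright on the platform inside its raised edge (centres within 28 mm); lid level and fully down on it (centres within 10 mm); dial within 0.15 rad of the orange mark; scoop flat on the bench, its centre within 40 mm of the mat's; all at rest (all of step 1 and all of step 4 and horizontal distance between scoop and mat below 0.04 m and height (world z) of scoop below 0.006 m and angle between scoop's own z axis and vertical below 0.08 rad and linear speed of each of jar, lid, scoop below 0.02 m/s and velocity of joint dial between -0.05 and 0.05 rad/s); the robot touches nothing.
It fails at once if the fingers touch a ball (contact force between the fingers and ball0 above 0.5 N or contact force between the fingers and ball1 above 0.5 N or contact force between the fingers and ball2 above 0.5 N or contact force between the fingers and ball3 above 0.5 N or contact force between the fingers and ball4 above 0.5 N or contact force between the fingers and ball5 above 0.5 N or contact force between the fingers and ball6 above 0.5 N).
It fails at once if a bystander is pushed more than 30 mm from its place (distance of any of amber, pot, crucible, marker, spatula from where it was at the start of the episode above 0.03 m).
Of ball0, ball1, ball2, ball3, ball4, ball5, ball6 only 3 to 7 are there at a start; the rules pass over those that are not, and their reading is None.
At some moment in a run one of scoop, lid may be knocked a few centimetres aside while the robot is not near it.
It also fails if it takes over 210 s, if anything falls off the work surface, if the arm or the gripper's body presses on something with over 40 N, if the wrist force passes 120 N, or if a joint passes its speed limit or range.

ROBOT

A 6-joint arm with a two-finger parallel gripper is mounted at the origin on the work surface. World frame = base frame: x ahead of the robot, y to its left, z up, the work surface at z = 0. Lengths are in m, angles in rad, forces in N, time in s.
With the tool pointing down it reaches from about 0.375 to 0.9 m from the base axis. Payload 3.1 kg.
Tool frame: the origin (TCP) lies between the finger pads, 19 mm behind the fingertips; this is the grasp point; z points along the fingers, y is the line along which they close (so a half turn about z gives the same grasp; the last joint's range is limited). The gripper opens to 85 mm and grips with 20 to 120 N. Pads are 22 mm wide; open, the fingers measure 114 mm over their backs; the gripper's body (76 mm by 85 mm) begins 54 mm behind the grasp point. The pads swing forward as they close: fully open they stand 13 mm farther back than shut.
Start: joints at [1.137, 0.527, 1.433, -0, 1.181, -0.178], TCP at [0.157, 0.605, 0.25] pointing down, gripper open.
Joint ranges: [-3.08, 3.08], [-0.75, 2.2], [0.22, 2.44], [-1.43, 4.57], [0, 2.65], [-2.85, 2.85]. Speed limits (rad/s): [2.79, 2.79, 3.14, 3.14, 3.14, 3.14].

INTERFACE

Orientations are given as a unit quaternion [x, y, z, w].
In Python, from station import telemetry, snapshot, ticket gives the robot as it stands.
- The arm moves only by the tool move_arm, never from a script. Its argument "commands" is text: rows parted by semicolons, each of 7 numbers parted by spaces: the shift along the tool's x, y, z in mm, then the turn, a rotation vector about the tool's x, y, z in degrees, then the opening, from -1 (shut) to 1 (fully open). A call has exactly 5 rows; each row is the pose to reach, as a shift and turn from the pose commanded when the call began, along the tool's axes at that moment; what a row does not reach only later rows make up. A row lasts 1/8 s, in which the tool goes at most 62.5 mm and 10.7 degrees, less where a joint would pass 70% of its speed; a pose out of reach is approached as far as the arm can. A call with a gripper value outside its range is refused whole. The fingers move at their own pace and stop on an object; "grip_force" is the grip in N (left out, the last holds). Time passes only in rows, so rows that repeat a pose let the fingers close, or fill a call up. It gives the time, the measured TCP pose, the force, the opening and the grip force at its end, in the units of the state.
- telemetry.sense(): the state, without advancing time (a new reading comes with each control period).
- snapshot(name): name is "scene" or "top"; returns a dict with "image" (400x640x3 uint8, red, green, blue), "fx", "fy", "cx", "cy" (pixels), "pose" (4x4, takes a point from camera to world coordinates). Camera axes: x right, y down, z forward; pixel columns grow to the right and rows downward; lengths in m; the calibration is good to about 2 mm. A picture is of the moment at which its call begins. There is no depth.
- ticket.sign_off(): hands the job in; it is judged then, once.
The state is a dict: "t": time; "q": joint angles; "qd": joint speeds; "tau": joint torques, N m; "tcp_pos": TCP position; "tool_rot": TCP orientation; "force": force on the tool from outside, world axes, zero at the start; "ft_torque": the same for the moment, N m; "finger_gap": opening from 0.0 (shut) to 1.0 (fully open); "gripper_force": force on a finger pad.
Only numpy, scipy, OpenCV 4.12 (cv2) and the standard library are available. Lean on these libraries where they do the work, as an engineer would, in place of code of your own. Each camera call takes 0.05 s, during which the arm holds its last target. There are 200 camera calls.

## Working session

There is one attempt and no reset: what is moved stays moved. The work goes in short steps, Python scripts to look and compute and a tool call to move; the robot and the scene stay as the last step left them, time stands still between calls to the robot, and variables do not carry over. Pictures are saved under pics/ and viewed, at most 14 in all, crops included, and the job is handed in when it is done.

Besides the shell and the picture viewer there is one more tool, called after "Request:" by a JSON object that holds its "api" and its "payload", one argument or row to a line. move_arm: Moves the arm, as the interface text tells. Its arguments: {"type":"object","properties":{"commands":{"type":"string"},"grip_force":{"type":"number"}},"required":["commands"]}

```bash
ls; mkdir -p pics; python3 - <<'E'
from station import telemetry, snapshot
import cv2
print(telemetry.sense())
for n in("scene","top"):
    s=snapshot(n); cv2.imwrite(f"pics/{n}0.png",cv2.resize(s["image"][:,:,::-1],(800,500),interpolation=cv2.INTER_CUBIC)); print(n,s["fx"],s["fy"],s["cx"],s["cy"],s["pose"])
E
```

```text
pics
{'t': 0.0, 'q': array([ 1.13748391e+00,  5.28467685e-01,  1.43391825e+00,  2.64917753e-06,
        1.18142084e+00, -1.78493742e-01]), 'qd': array([1.19269882e-03, 6.59234382e-04, 1.77488056e-04, 1.34877864e-03,
       4.96789163e-05, 1.20607424e-04]), 'tau': array([-7.67579222e-04, -4.42354381e+01, -1.78023434e+01, -3.81906411e-04,
        8.49553559e-03, -1.32274437e-05]), 'tcp_pos': array([0.1572163 , 0.60419027, 0.24902759]), 'tool_rot': array([ 1.27065329e-01,  9.91893733e-01, -1.05529554e-03, -3.34563831e-04]), 'force': array([-0.85872333,  0.40091739,  0.5938934 ]), 'ft_torque': array([-0.01231229,  0.03405845,  0.01759975]), 'gripper_force': 0.0, 'finger_gap': 0.9961351396760783}
scene 488.33902590903136 488.33902590903136 311.31552140541254 191.12211321954982 [[-0.33158501  0.75187959 -0.56984951  1.17634311]
 [ 0.9434116   0.26099752 -0.20458459  0.20143698]
 [-0.00509367 -0.60543982 -0.79587479  1.01765682]
 [ 0.          0.          0.          1.        ]]
top 361.8882596864971 361.8882596864971 316.8184918816981 203.16943043488016 [[-0.02775286 -0.99839599  0.04934808  0.48761605]
 [-0.99960673  0.02791735  0.00264699 -0.01442009]
 [-0.00402041 -0.04925521 -0.99877813  1.0163165 ]
 [ 0.          0.          0.          1.        ]]
```

View pics/scene0.png

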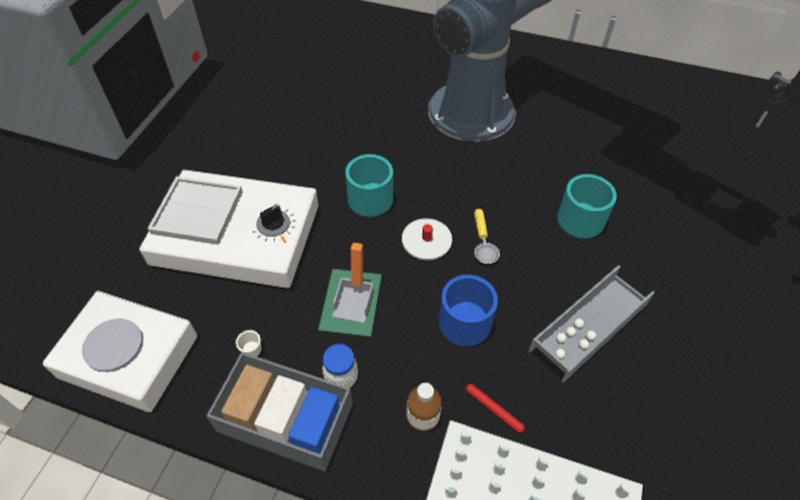

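View pics/top0.png

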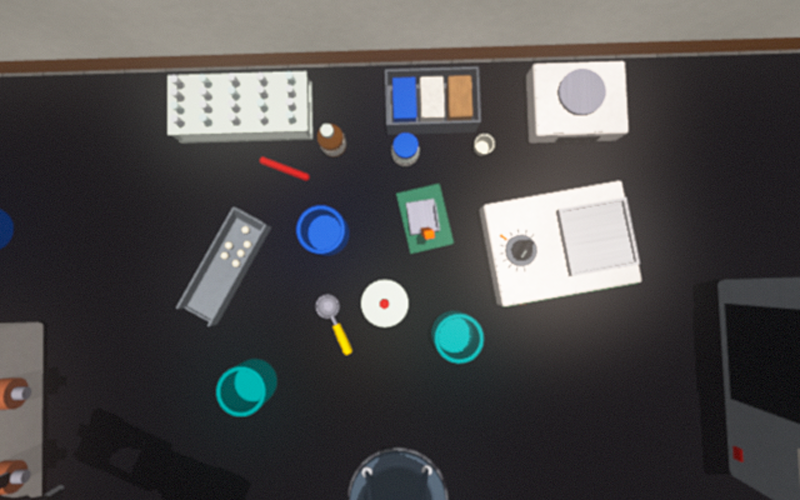

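```bash
cat > lib.py <<'E'
import numpy as np, cv2
from station import telemetry, snapshot
from scipy.spatial.transform import Rotation as R
from scipy.optimize import least_squares
def take(n):
    s=snapshot(n); s["name"]=n; s["hsv"]=cv2.cvtColor(s["image"],cv2.COLOR_RGB2HSV); return s
def ray(s,uv):
    d=np.array([(uv[0]-s["cx"])/s["fx"],(uv[1]-s["cy"])/s["fy"],1.]); return s["pose"][:3,3],s["pose"][:3,:3]@d
def onz(s,uv,z):
    o,d=ray(s,uv); return o+d*(z-o[2])/d[2]
def tri(obs):
    A=np.zeros((3,3));b=np.zeros(3);L=[]
    for s,uv in obs:
        o,d=ray(s,uv);d=d/np.linalg.norm(d);P=np.eye(3)-np.outer(d,d);A+=P;b+=P@o;L.append((o,P))
    x=np.linalg.solve(A,b); return x,[np.linalg.norm(P@(x-o))*1000 for o,P in L]
def proj(s,X):
    X=np.atleast_2d(X); c=(X-s["pose"][:3,3])@s["pose"][:3,:3]
    return np.c_[c[:,0]/c[:,2]*s["fx"]+s["cx"],c[:,1]/c[:,2]*s["fy"]+s["cy"]]
def montage(s,tiles,k,fn):
    """tiles: (x0,y0,w,h,px,py) native; ticks every 10 native px"""
    W=int(max(t[4]+t[2] for t in tiles)*k);H=int(max(t[5]+t[3] for t in tiles)*k)
    out=np.zeros((H,W,3),np.uint8)
    for x0,y0,w,h,px,py in tiles:
        c=cv2.resize(s["image"][y0:y0+h,x0:x0+w,::-1],(int(w*k),int(h*k)),interpolation=cv2.INTER_CUBIC)
        c=cv2.convertScaleAbs(c,alpha=1.2,beta=10)
        for x in range(-(-x0//10)*10,x0+w,10):
            X=int((x+.5-x0)*k);cv2.line(c,(X,0),(X,4),(0,255,255),1)
            if x%20==0:cv2.putText(c,str(x),(X-8,13),0,.3,(0,255,255),1)
        for y in range(-(-y0//10)*10,y0+h,10):
            Y=int((y+.5-y0)*k);cv2.line(c,(0,Y),(4,Y),(0,255,255),1)
            if y%20==0:cv2.putText(c,str(y),(5,Y+3),0,.3,(0,255,255),1)
        out[int(py*k):int(py*k)+c.shape[0],int(px*k):int(px*k)+c.shape[1]]=c[:H-int(py*k),:W-int(px*k)]
    cv2.imwrite(fn,out)
def blobs(s,mask,lo=5,hi=1e5,box=None):
    m=mask.astype(np.uint8)
    if box: k=np.zeros_like(m);k[box[1]:box[3],box[0]:box[2]]=1;m&=k
    n,_,st,c=cv2.connectedComponentsWithStats(m)
    return [(c[i].round(2).tolist(),int(st[i,4])) for i in range(1,n) if lo<=st[i,4]<=hi]
E
python3 - <<'E'
from lib import *
T=take("top");S=take("scene")
montage(T,[(135,160,85,105,0,0),(380,140,135,110,85,0),(230,158,55,55,0,110),(313,148,60,55,55,110),(282,215,55,55,115,110)],3.6,"pics/mt.png")
montage(S,[(420,208,110,100,0,0),(110,130,150,105,110,0),(345,215,60,65,0,105),(250,190,60,80,60,105),(315,165,60,50,120,105)],3.05,"pics/ms.png")
for s,b in((T,(135,160,220,265)),(S,(420,208,530,308))):
    h=s["hsv"]; print(blobs(s,(h[...,1]<60)&(h[...,2]>185),3,100,b))
    h=s["hsv"].astype(int)
    for nm,m in(("blue",(abs(h[...,0]-110)<10)&(h[...,1]>150)&(h[...,2]>80)),("red",((h[...,0]<5)|(h[...,0]>174))&(h[...,1]>150)&(h[...,2]>60)),("orange",(abs(h[...,0]-11)<5)&(h[...,1]>180)&(h[...,2]>80)),("green",(abs(h[...,0]-72)<12)&(h[...,1]>60)&(h[...,2]>40))): print(nm,blobs(s,m,15))
E
```

```text
[([195.52, 183.1], 29), ([182.32, 195.68], 28), ([197.12, 195.0], 26), ([178.79, 203.93], 28), ([191.96, 202.22], 27), ([188.0, 210.3], 27)]
blue [([323.07, 78.41], 613), ([324.14, 115.37], 323), ([257.35, 183.94], 1357), ([3.82, 182.62], 236)]
red [([227.49, 134.65], 248), ([307.06, 242.68], 34), ([590.06, 362.86], 71)]
orange [([341.44, 186.24], 41)]
green [([340.01, 174.27], 1156)]
[([462.86, 257.61], 36), ([456.55, 264.1], 40), ([472.87, 267.23], 39), ([448.98, 269.12], 41), ([466.9, 274.1], 39), ([448.1, 282.0], 41)]
blue [([373.68, 247.44], 2157), ([270.32, 286.82], 494), ([251.13, 335.56], 1292)]
red [([156.16, 44.9], 31), ([341.24, 185.7], 84), ([396.07, 326.3], 443)]
orange [([284.45, 212.71], 149)]
green [([80.91, 26.01], 405), ([278.0, 245.11], 1125)]
```

View pics/mt.png

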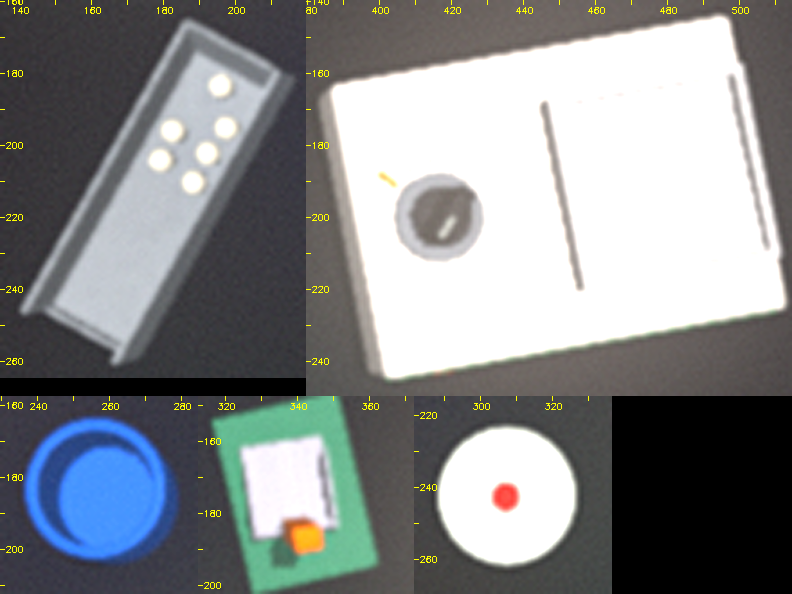

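View pics/ms.png

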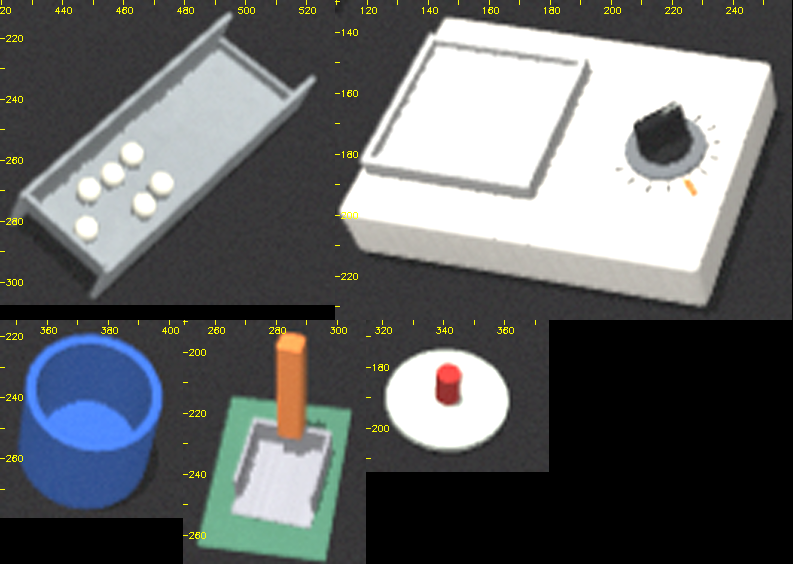

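```bash
cat > fit.py <<'E'
from lib import *
T=take("top");S=take("scene")
def fit(pts,x0,fz=False):
    def pose(p): return np.array([p[0],p[1],p[3] if fz else 0]),R.from_rotvec([0,0,p[2]])
    def res(p):
        t,r=pose(p); return np.concatenate([(proj(s,r.apply(np.array(P)/1000)+t)[0]-uv) for s,uv,P in pts])
    s=least_squares(res,x0+([0] if fz else []),x_scale=.01); return s.x,s.fun.round(1)
tray=[(T,(186.4,165.1),(102,41,51)),(T,(141.4,246.2),(-144,41,44)),(T,(165.9,260.3),(-144,-41,44)),(T,(215.9,180.9),(102,-41,51)),
(S,(495.2,211.8),(-144,41,44)),(S,(522.8,233.1),(-144,-41,44)),(S,(426.7,271.4),(102,41,51)),(S,(451.3,304.9),(102,-41,51))]
for i,j in((0,1),(1,0)):
    pass
print("tray z-fit",*fit(tray,[.5,.3,-.5],True))
# allow mislabelled scene y-side
tr2=tray[:4]+[(s,uv,(P[0],-P[1],P[2])) for s,uv,P in tray[4:]]
print("tray alt",*fit(tr2,[.5,.3,-.5],True))
box=[(T,(387,163.9),(110,150,65)),(T,(496.7,143.7),(110,-150,65)),(T,(512.6,224.8),(-110,-150,65)),(T,(403.7,244.8),(-110,150,65))]
print("shaker box",*fit(box,[.5,-.4,.2]))
c=[onz(S,uv,.083)[:2] for uv in((141.5,142),(192.3,149.8),(174.3,192.8),(118.5,182.6))]
a,b,cc,d=c; M=np.c_[cc-a,-(d-b)]; t=np.linalg.solve(M,b-a); print("plat",np.round(c,4).tolist(),a+t[0]*(cc-a))
print("topview plat edges",[onz(T,uv,.083)[:2].round(4).tolist() for uv in((445.9,167.8),(455.6,220.1),(497.8,160.3),(507.8,208.4))])
sc=[(T,(324.7,161.4),(37,32,2)),(T,(347.2,158.6),(37,-32,2)),(T,(341.4,186.2),(-50,0,120)),(S,(265.9,252.1),(37,-32,2)),(S,(291.8,257.4),(37,32,2)),(S,(285.2,196.7),(-51,0,120)),(S,(274.1,222.3),(-37,-32,28)),(S,(297.7,226.2),(-37,32,28))]
print("scoop",*fit(sc,[.5,-.05,0],True))
m=[(S,(265.6,215.1),(-70,-50,1)),(S,(304.6,219),(-70,50,1)),(S,(296.7,268.2),(70,50,1)),(S,(254.7,263.6),(70,-50,1)),(T,(316.4,154.2),(70,50,1)),(T,(362.5,193.6),(-70,-50,1)),(T,(327.8,202.2),(-70,50,1))]
print("mat",*fit(m,[.5,-.05,0]))
print("jar rim",tri([(T,(256,183.3)),(S,(375.3,238.1))]))
w=lambda s,b:blobs(s,(s["hsv"][...,2]>150)&(s["hsv"][...,1]<70),100,5000,b)
for s,b in((T,(285,218,330,268)),(S,(315,170,375,215))): 
    print("lid disc",[(x,onz(s,x[0],.014)[:2]) for x in w(s,b)])
print("lid red",tri([(T,(307.06,242.68)),(S,(341.24,185.7))]))
bt=[(195.52,183.1),(182.32,195.68),(197.12,195.0),(178.79,203.93),(191.96,202.22),(188,210.3)]
bs=[(462.86,257.61),(456.55,264.1),(472.87,267.23),(448.98,269.12),(466.9,274.1),(448.1,282)]
print("balls",[onz(T,u,.013)[:2].round(3).tolist() for u in bt],[onz(S,u,.013)[:2].round(3).tolist() for u in bs])
E
python3 fit.py
```

```text
tray z-fit [ 0.53398733  0.35588783 -0.54341202 -0.02053687] [  1.9   3.    2.1   0.1   3.4   0.8  -1.9   1.9  26.7  26.  -28.8 -17.2
  27.7  26.4 -25.1 -33.1]
tray alt [ 0.53993835  0.35401536 -0.53667919 -0.00747686] [ 0.5  0.1  0.7 -1.6  2.4 -0.8 -2.8 -1.1 -1.1  2.6 -0.3  3.3 -0.6 -0.1
  3.5 -7.4]
shaker box [ 0.54886008 -0.36286717  0.1536601 ] [-1.  -0.4  0.7 -0.6  2.   0.1 -1.7  0.9]
plat [[0.5005, -0.511], [0.4815, -0.3726], [0.6199, -0.3482], [0.6369, -0.4926]] [ 0.55842983 -0.43199423]
topview plat edges [[0.6161, -0.3488], [0.4802, -0.3676], [0.6318, -0.484], [0.5065, -0.5031]]
scoop [ 0.62108361 -0.07228862  0.10495229  0.00434086] [-0.2 -0.1 -0.1 -0.3  1.4  0.2 -0.3  0.6 -0.2  0.7  0.8 -0.1 -0.6 -1.
  1.4  0.2]
mat [ 0.61684933 -0.07929957  0.20738976] [0.3 0.3 0.5 0.6 0.2 0.9 0.1 0.6 0.6 0.5 0.7 0.9 0.8 0.5]
jar rim (array([0.58914669, 0.14183886, 0.09046327]), [np.float64(1.068090935475543), np.float64(1.0680909354755688)])
lid disc [(([307.45, 242.23], 1090), array([0.43001647, 0.01706521]))]
lid disc [(([341.18, 191.06], 916), array([0.43224724, 0.0162105 ]))]
lid red (array([0.43040546, 0.01625459, 0.03432887]), [np.float64(1.3190957181982907), np.float64(1.319095718198275)])
balls [[0.603, 0.325], [0.569, 0.362], [0.569, 0.321], [0.546, 0.372], [0.55, 0.335], [0.527, 0.346]] [[0.525, 0.343], [0.547, 0.332], [0.543, 0.368], [0.566, 0.317], [0.565, 0.358], [0.599, 0.321]]
```

```bash
cat > tr.py <<'E'
from fit import *
pts=[(s,uv,P) for s,uv,P in tr2[:3]+tr2[4:7]]
p,f=fit(pts,[.54,.354,-.53]);print("tray",p,f)
W=lambda P:R.from_rotvec([0,0,p[2]]).apply(np.array(P)/1000.)+[p[0],p[1],0]
segs=[((102,41,51),(102,-41,51)),((-144,41,44),(99,41,44)),((-144,-41,44),(99,-41,44)),((85,37,4),(85,-37,4)),((-140,37,4),(85,37,4)),((-140,-37,4),(85,-37,4)),((-140,37,14),(-140,-37,14))]
ims=[]
for s,(x0,y0,w,h) in((T,(135,160,90,105)),(S,(418,205,110,105))):
    k=3.9;c=cv2.resize(s["image"][y0:y0+h,x0:x0+w,::-1],(int(w*k),int(h*k)),interpolation=cv2.INTER_CUBIC)
    for a,b in segs:
        q=((proj(s,[W(a),W(b)])-[x0,y0]+.5)*k).astype(int); cv2.line(c,tuple(map(int,q[0])),tuple(map(int,q[1])),(0,0,255),1)
    ims.append(c)
cv2.imwrite("pics/tray.png",np.hstack(ims))
E
python3 tr.py|tail -1
```

```text
tray [ 0.53900065  0.35436263 -0.52683118] [-1.  -0.1 -0.4 -0.6  1.7  0.  -0.6  0.3  0.6  0.8  0.5 -1.6]
```

View pics/tray.png

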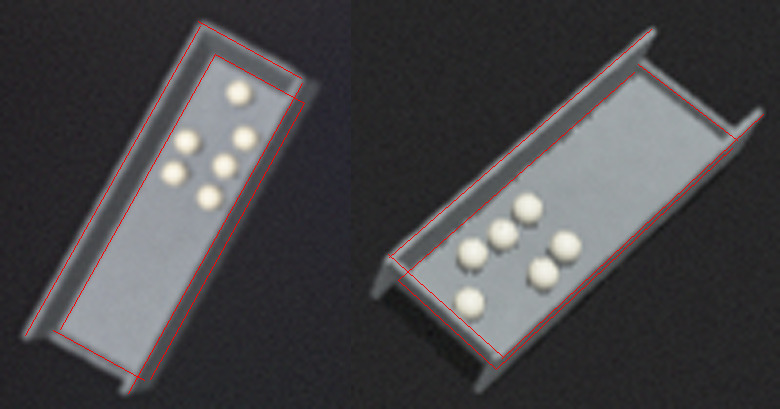

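```bash
cat > plan.py <<'E'
from lib import *
Y=np.array([[-np.cos(np.radians(10)),0,np.sin(np.radians(10))],[0,1,0],[-np.sin(np.radians(10)),0,-np.cos(np.radians(10))]])
G=np.array([-.0465,0,.0929])
def cur():
    s=telemetry.sense(); return np.array(s["tcp_pos"]),R.from_quat(s["tool_rot"])
def scoopR(yaw,pitch=0): # pitch>0 nose up, deg
    return R.from_rotvec([0,0,yaw])*R.from_rotvec([0,-np.radians(pitch),0])
def scoop(p,yaw,pitch=0,g=G,gp=0):
    """gp: pitch of scoop in hand rel. to nominal"""
    S=scoopR(yaw,pitch); return np.array(p)+S.apply(g), S*R.from_rotvec([0,np.radians(gp),0])*R.from_matrix(Y)
def down(p,yaw): # tool y along world direction yaw+90deg
    return np.array(p),R.from_rotvec([0,0,yaw])*R.from_matrix([[-1,0,0],[0,1,0],[0,0,-1.]])
def show(targets,start=None):
    p,r=start or cur()
    for t,q in targets:
        d=r.inv().apply(t-p)*1000; w=np.degrees((r.inv()*q).as_rotvec())
        print(d.round(1),w.round(1),"rows",round(max(np.linalg.norm(d)/62.5,np.linalg.norm(w)/10.7),1)); p,r=t,q
E
python3 - <<'E'
from plan import *
a=scoop([.621,-.072,.12],.105);b=scoop([.621,-.072,.001],.105)
print(a[0],b[0]);show([a,b])
E
```

```text
[ 0.5747561  -0.07687353  0.2129    ] [ 0.5747561  -0.07687353  0.0939    ]
[-575.6 -554.4   37.1] [ -1.8  -9.9 -20.6] rows 12.8
[ 20.7  -0.  117.2] [0. 0. 0.] rows 1.9
```

Request:
{"api": "move_arm", "payload": {
  "commands": "-200 -190 0 0 0 0 1; -200 -190 0 0 0 0 1; -200 -190 0 0 0 0 1; -200 -190 0 0 0 0 1; -200 -190 0 0 0 0 1"
}}

```text
t: 1.02
tcp_pos: [0.3043, 0.368, 0.2502]
tool_rot: [0.129, 0.992, -0.0, 0.0]
force: [0.9, 0.5, -0.3]
finger_gap: 0.997
gripper_force: 0.0
```

Request:
{"api": "move_arm", "payload": {
  "commands": "-200 -190 0 0 0 0 1; -200 -190 0 0 0 0 1; -200 -190 0 0 0 0 1; -200 -190 0 0 0 0 1; -200 -190 0 0 0 0 1"
}}

```text
t: 1.65
tcp_pos: [0.451, 0.1334, 0.2504]
tool_rot: [0.129, 0.992, -0.0, 0.001]
force: [-0.0, 0.1, 0.0]
finger_gap: 1.001
gripper_force: 0.0
```

```bash
python3 - <<'E'
from plan import *
a=scoop([.621,-.072,.12],.105);b=scoop([.621,-.072,.001],.105)
print(cur()[0],telemetry.sense()["t"]);show([a,b])
E
```

```text
[0.45099067 0.13342638 0.2503881 ] 1.65
[-173.4 -171.7   37.8] [ -1.8  -9.8 -20.8] rows 4.0
[ 20.7  -0.  117.2] [0. 0. 0.] rows 1.9
```

Request:
{"api": "move_arm", "payload": {
  "commands": "-173.4 -171.7 38 -1.8 -9.8 -20.8 1; -173.4 -171.7 38 -1.8 -9.8 -20.8 1; -173.4 -171.7 38 -1.8 -9.8 -20.8 1; -173.4 -171.7 38 -1.8 -9.8 -20.8 1; -173.4 -171.7 38 -1.8 -9.8 -20.8 1"
}}

```text
t: 2.28
tcp_pos: [0.5756, -0.0777, 0.2118]
tool_rot: [-0.052, 0.995, 0.004, 0.087]
force: [-0.0, -0.5, -0.8]
finger_gap: 1.002
gripper_force: 0.0
```

```bash
python3 - <<'E'
from plan import *
b=scoop([.621,-.072,.001],.105)
print(cur()[0]);show([b])
s=take("scene");t=take("top")
cv2.imwrite("pics/a.png",np.hstack([cv2.resize(x["image"][b:b+133,a:a+133,::-1],(400,400),interpolation=cv2.INTER_CUBIC) for x,a,b in((s,220,140),(t,280,110))]))
E
```

```text
[ 0.57563436 -0.0777047   0.21176474]
[ 21.3   1.1 115.9] [-0.1  0.  -0. ] rows 1.9
```

View pics/a.png

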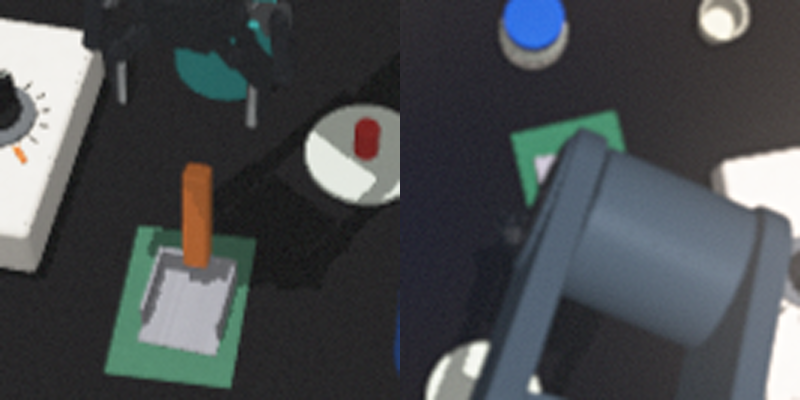

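Request:
{"api": "move_arm", "payload": {
  "commands": "11 1 58 0 0 0 1; 21 1 100 0 0 0 1; 21 1 116 0 0 0 1; 21 1 116 0 0 0 1; 21 1 116 0 0 0 1"
}}

```text
t: 3.0
tcp_pos: [0.5738, -0.0726, 0.0959]
tool_rot: [-0.055, 0.995, 0.004, 0.088]
force: [-0.0, -0.5, -0.0]
finger_gap: 0.998
gripper_force: 0.0
```

Request:
{"api": "move_arm", "payload": {
  "commands": "0 0 0 0 0 0 -1; 0 0 0 0 0 0 -1; 0 0 0 0 0 0 -1; 0 0 0 0 0 0 -1; 0 0 0 0 0 0 -1",
  "grip_force": 70
}}

```text
t: 3.62
tcp_pos: [0.5722, -0.0726, 0.0939]
tool_rot: [-0.054, 0.995, 0.005, 0.086]
force: [0.2, -0.6, -1.3]
finger_gap: 0.224
gripper_force: 69.4
```

```bash
python3 - <<'E'
from plan import *
s=telemetry.sense();print(s);p,r=cur();print(r.as_matrix().round(3))
a=scoop([.539,.354,.2],-.532)
# tray-frame point helper
def tp(x,y,z): return np.array([.539,.354,0])+R.from_rotvec([0,0,-.532]).apply([x,y,z])
show([(p+[0,0,.15],r),scoop(tp(-.07,0,.12),-.532),scoop(tp(-.07,0,.004),-.532)])
E
```

```text
{'t': 3.625, 'q': array([-0.35812615,  0.650936  ,  1.79737464,  0.15015673,  0.544455  ,
       -2.16066957]), 'qd': array([-0.00012332,  0.00421507,  0.00080796,  0.00171861, -0.00045777,
       -0.00125869]), 'tau': array([-1.87955430e-02, -4.22143185e+01, -9.96844679e+00,  1.98693546e-01,
       -5.81916254e-01, -9.10622907e-05]), 'tcp_pos': array([ 0.57216191, -0.07262158,  0.09387808]), 'tool_rot': array([-0.05428283,  0.99481854,  0.00487675,  0.08582346]), 'force': array([ 0.20850703, -0.62089037, -1.29873142]), 'ft_torque': array([-0.03431183,  0.15838848, -0.0223555 ]), 'gripper_force': 69.39225912094116, 'finger_gap': 0.22361609900976526}
[[-0.979 -0.109  0.17 ]
 [-0.107  0.994  0.019]
 [-0.171  0.    -0.985]]
[-2.570e+01  1.000e-01 -1.478e+02] [0. 0. 0.] rows 2.4
[ 84.1 497.4  17. ] [ 6.4 -0.1 36.2] rows 8.1
[ 20.1  -0.  114.2] [0. 0. 0.] rows 1.9
```

Request:
{"api": "move_arm", "payload": {
  "commands": "-9 0 -49 0 0 0 -1; -18 0 -99 0 0 0 -1; -26 0 -148 0 0 0 -1; -26 0 -148 0 0 0 -1; -26 0 -148 0 0 0 -1"
}}

```text
t: 4.25
tcp_pos: [0.5716, -0.0723, 0.2435]
tool_rot: [-0.054, 0.995, 0.005, 0.085]
force: [0.3, 0.5, -1.1]
finger_gap: 0.226
gripper_force: 69.6
```

Request:
{"api": "move_arm", "payload": {
  "commands": "0 50 0 0 0 0 -1; 0 110 0 0 0 0 -1; 0 170 0 0 0 0 -1; 0 230 0 0 0 0 -1; 0 250 0 0 0 0 -1"
}}

```text
t: 4.88
tcp_pos: [0.5427, 0.179, 0.2415]
tool_rot: [-0.056, 0.995, 0.005, 0.083]
force: [-0.3, -1.2, -1.6]
finger_gap: 0.223
gripper_force: 69.5
```

```bash
cat >> plan.py <<'E'
TY=-.532
def tp(x,y,z): return np.array([.539,.354,0])+R.from_rotvec([0,0,TY]).apply([x,y,z])
E
python3 - <<'E'
from plan import *
print(cur()[0])
show([scoop(tp(-.07,0,.12),TY),scoop(tp(-.07,0,.02),TY),scoop(tp(-.07,0,.005),TY)])
E
```

```text
[0.5426973  0.17895281 0.24150495]
[ 80.7 244.4  15.6] [ 6.3 -0.4 36.4] rows 4.1
[17.4 -0.  98.5] [0. 0. 0.] rows 1.6
[ 2.6 -0.  14.8] [0. 0. 0.] rows 0.2
```

Request:
{"api": "move_arm", "payload": {
  "commands": "81 244 16 6.3 -0.4 36.4 -1; 81 244 16 6.3 -0.4 36.4 -1; 81 244 16 6.3 -0.4 36.4 -1; 81 244 16 6.3 -0.4 36.4 -1; 81 244 16 6.3 -0.4 36.4 -1"
}}

```text
t: 5.5
tcp_pos: [0.4407, 0.4105, 0.2117]
tool_rot: [0.265, 0.96, -0.024, 0.085]
force: [0.6, 0.2, -1.2]
finger_gap: 0.223
gripper_force: 69.5
```

```bash
python3 - <<'E'
from plan import *
print(cur()[0]);p,r=cur();print(p-scoop(tp(-.07,0,.12),TY)[0])
show([scoop(tp(-.07,0,.05),TY),scoop(tp(-.07,0,.005),TY)])
s=take("scene");t=take("top")
# predicted scoop outline from the measured TCP pose
Sr=r*R.from_matrix(Y).inv();o=p-Sr.apply(G)
out=[]
for x,a,b in((s,400,150),(t,120,140)):
    k=3.0;c=cv2.resize(x["image"][b:b+133,a:a+133,::-1],None,fx=k,fy=k,interpolation=cv2.INTER_CUBIC)
    for P in([(37,32,2),(37,-32,2),(-37,-32,2),(-37,32,2)],[(23,32,28),(-37,32,28),(-37,-32,28),(23,-32,28)]):
        q=((proj(x,Sr.apply(np.array(P)/1000.)+o)-[a,b]+.5)*k).astype(np.int32);cv2.polylines(c,[q],P[0][0]==37,(0,0,255),1)
    out.append(c)
cv2.imwrite("pics/b.png",np.hstack(out))
E
```

```text
[0.4406589  0.41052588 0.21165285]
[ 0.00205793 -0.00256967 -0.00124715]
[15.2  1.2 67.1] [-0.1  0.2 -0.4] rows 1.1
[ 7.8 -0.  44.3] [0. 0. 0.] rows 0.7
```

View pics/b.png

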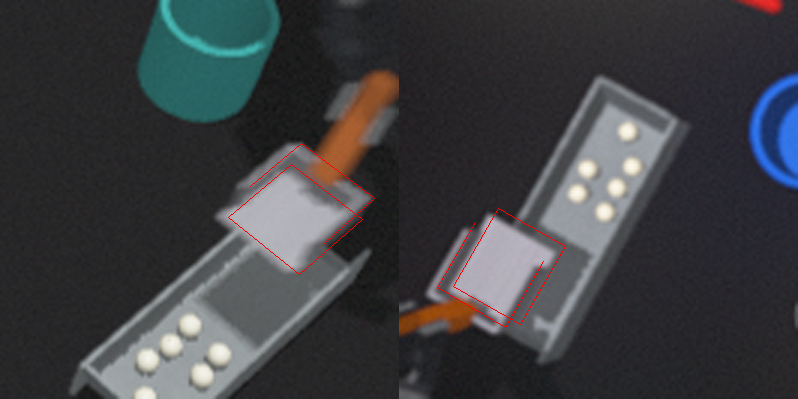

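```bash
python3 - <<'E'
from plan import *
import plan
p,r=cur();print(p-scoop(tp(-.07,0,.12),TY)[0], np.degrees((scoop(tp(0,0,0),TY)[1].inv()*r).as_rotvec()))
s=take("scene");t=take("top")
Sr=r*R.from_matrix(Y).inv();o=p-Sr.apply(G)
pts=[(s,(498.5,239.5),(37,32,2)),(s,(471.8,221.2),(37,-32,2)),(s,(478.8,211.8),(23,-32,28)),(t,(148.2,210.5),(37,32,2)),(t,(171.8,222.8),(37,-32,2)),(t,(129.8,236.2),(-37,32,28)),(t,(152.2,249.5),(-37,-32,28))]
def res(v):
    q=Sr*R.from_rotvec(v[3:]);return np.concatenate([proj(x,q.apply(np.array(P)/1000)+o+Sr.apply(v[:3]))[0]-uv for x,uv,P in pts])
f=least_squares(res,np.zeros(6),x_scale=.01);print((f.x[:3]*1000).round(1),np.degrees(f.x[3:]).round(1),f.fun.round(1))
cv2.imwrite("pics/c.png",np.hstack([cv2.resize(x["image"][b:b+100,a:a+100,::-1],None,fx=4,fy=4,interpolation=cv2.INTER_CUBIC) for x,a,b in((s,440,150),(t,110,180))]))
E
```

```text
[-0.00084575  0.00121609 -0.00202248] [ 0.01204309 -0.00221269 -0.15316062]
[ 2.8 -3.5 12.2] [ 5.4 11.5 -0.2] [ 2.1 -1.   4.3 -0.3  2.3 -1.   3.3 -0.7  2.9 -0.3  0.4 -1.2  2.5 -1.2]
```

View pics/c.png

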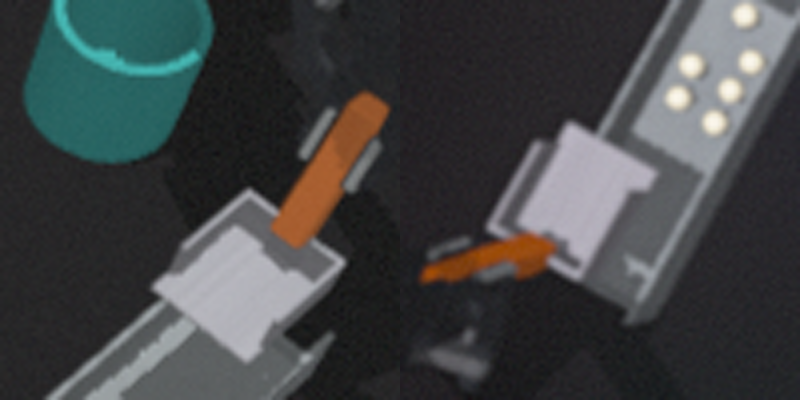

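```bash
python3 - <<'E'
from plan import *
p,r=cur()
s=take("scene");t=take("top")
Sr=r*R.from_matrix(Y).inv();o=p-Sr.apply(G)
pts=[(s,(501.25,240),(37,32,2)),(s,(477.5,221.5),(37,-32,2)),(s,(502,197),(-37,-32,28)),(s,(525.25,215),(-37,32,28)),(t,(151.5,210),(37,32,2)),(t,(173.75,223.25),(37,-32,2)),(t,(132,237),(-37,32,28)),(t,(155.25,249.5),(-37,-32,28))]
def res(v):
    q=Sr*R.from_rotvec(v[3:]);return np.concatenate([proj(x,q.apply(np.array(P)/1000)+o+Sr.apply(v[:3]))[0]-uv for x,uv,P in pts])
f=least_squares(res,np.zeros(6),x_scale=.01);print((f.x[:3]*1000).round(1),np.degrees(f.x[3:]).round(1),f.fun.round(1))
print(res(np.zeros(6)).round(1))
E
```

```text
[-3.6  1.2 -1.3] [ 0.9 -1.8 -0.1] [-0.1  0.2 -0.5 -0.2 -0.9  0.2  0.4  0.2 -0.   0.2  0.2 -0.5 -0.6  0.2
 -0.7  0.6]
[-1.7  0.9 -1.9  0.3 -2.1  0.3 -0.9  0.5  1.2 -0.9  1.2 -1.6  0.3 -1.2
  0.  -0.8]
```

```bash
python3 - <<'E'
from plan import *
show([scoop(tp(-.07,-.001,.03),TY),scoop(tp(-.07,-.001,.0055),TY)])
E
```

```text
[20.8  1.1 87.8] [-0.1  0.2 -0.2] rows 1.4
[ 4.3 -0.  24.1] [0. 0. 0.] rows 0.4
```

Request:
{"api": "move_arm", "payload": {
  "commands": "10 0 40 0 0 0 -1; 21 1 88 0 0 -0.2 -1; 21 1 88 0 0 -0.2 -1; 21 1 88 0 0 -0.2 -1; 21 1 88 0 0 -0.2 -1"
}}

```text
t: 6.42
tcp_pos: [0.4399, 0.4138, 0.1266]
tool_rot: [0.263, 0.961, -0.021, 0.088]
force: [0.2, 0.1, -1.0]
finger_gap: 0.22
gripper_force: 69.7
```

Request:
{"api": "move_arm", "payload": {
  "commands": "1 0 6 0 0 0 -1; 2 0 12 0 0 0 -1; 3 0 18 0 0 0 -1; 4 0 24 0 0 0 -1; 4 0 24 0 0 0 -1"
}}

```text
t: 7.05
tcp_pos: [0.4385, 0.4132, 0.0991]
tool_rot: [0.262, 0.961, -0.023, 0.086]
force: [0.5, -0.5, -1.3]
finger_gap: 0.224
gripper_force: 69.7
```

```bash
python3 - <<'E'
from plan import *
p,r=cur(); print(p,telemetry.sense()["force"])
a=scoop(tp(-.07,-.001,.005),TY);print(R.from_rotvec([0,0,-TY]).apply(p-a[0]))
show([scoop(tp(-.03,-.001,.005),TY),scoop(tp(.03,-.001,.005),TY),scoop(tp(.048,-.001,.005),TY)])
E
```

```text
[0.43849475 0.41321545 0.09911827] [ 0.49830667 -0.4749214  -1.28922051]
[-0.00015236  0.00104945  0.00121827]
[-39.3  -1.    8.3] [ 0.   0.2 -0. ] rows 0.6
[-59.1  -0.   10.4] [0. 0. 0.] rows 1.0
[-17.7   0.    3.1] [0. 0. 0.] rows 0.3
```

Request:
{"api": "move_arm", "payload": {
  "commands": "-8 -0.5 2.9 0 0 0 -1; -16 -1 4.5 0 0 0 -1; -24 -1 6 0 0 0 -1; -32 -1 7.4 0 0 0 -1; -40 -1 8.8 0 0 0 -1"
}}

```text
t: 7.68
tcp_pos: [0.4743, 0.3915, 0.0985]
tool_rot: [0.262, 0.961, -0.022, 0.087]
force: [-0.7, -0.6, -0.8]
finger_gap: 0.22
gripper_force: 69.7
```

```bash
python3 - <<'E'
from plan import *
p,r=cur(); print(telemetry.sense()["force"])
a=scoop(tp(-.03,-.001,.004),TY);print(R.from_rotvec([0,0,-TY]).apply(p-a[0])*1000)
E
```

```text
[-0.67007656 -0.59694423 -0.76953347]
[1.70636629 0.50487372 1.63148856]
```

Request:
{"api": "move_arm", "payload": {
  "commands": "-8 0 2.4 0 0 0 -1; -16 0 3.8 0 0 0 -1; -24 0 5.2 0 0 0 -1; -32 0 6.6 0 0 0 -1; -40 0 8 0 0 0 -1"
}}

```text
t: 8.3
tcp_pos: [0.5093, 0.371, 0.0977]
tool_rot: [0.262, 0.961, -0.022, 0.087]
force: [-0.0, -0.3, -1.5]
finger_gap: 0.225
gripper_force: 69.7
```

Request:
{"api": "move_arm", "payload": {
  "commands": "-6 0 1.1 0 0 0 -1; -12 0 2.1 0 0 0 -1; -18 0 3.2 0 0 0 -1; -24 0 4.2 0 0 0 -1; -29 0 5.1 0 0 0 -1"
}}

```text
t: 8.93
tcp_pos: [0.5342, 0.356, 0.0976]
tool_rot: [0.262, 0.961, -0.023, 0.086]
force: [-1.5, 1.0, -2.3]
finger_gap: 0.228
gripper_force: 69.6
```

```bash
python3 - <<'E'
from plan import *
p,r=cur(); print(telemetry.sense()["force"])
a=scoop(tp(.048,-.001,.004),TY);print(R.from_rotvec([0,0,-TY]).apply(p-a[0])*1000)
s=take("scene");t=take("top")
cv2.imwrite("pics/d.png",np.hstack([cv2.resize(x["image"][b:b+100,a:a+100,::-1],None,fx=4,fy=4,interpolation=cv2.INTER_CUBIC) for x,a,b in((s,420,210),(t,135,155))]))
E
```

```text
[-1.45555174  1.02192383 -2.27453914]
[-6.65179584  0.25542159  0.72780778]
```

View pics/d.png

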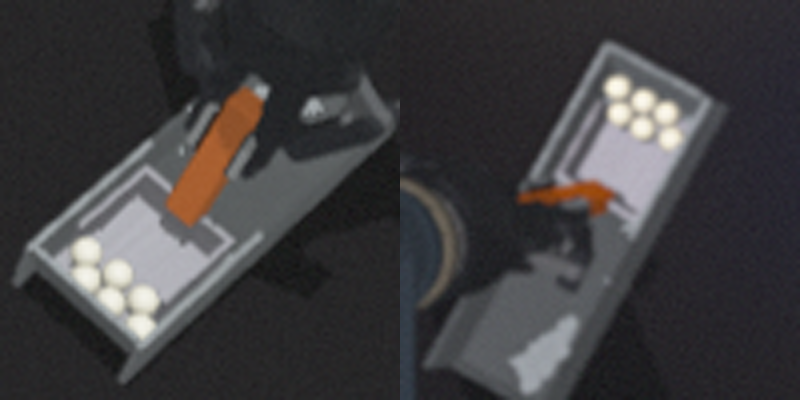

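Request:
{"api": "move_arm", "payload": {
  "commands": "-2 0 0.3 0 0 0 -1; -4 0 0.7 0 0 0 -1; -6 0 1 0 0 0 -1; -8 0 1.4 0 0 0 -1; -9 0 1.6 0 0 0 -1"
}}

```text
t: 9.65
tcp_pos: [0.5395, 0.3526, 0.0978]
tool_rot: [0.262, 0.961, -0.022, 0.084]
force: [-8.8, 4.4, 4.3]
finger_gap: 0.22
gripper_force: 70.6
```

```bash
python3 - <<'E'
from plan import *
p,r=cur(); print(telemetry.sense()["force"])
a=scoop(tp(.048,-.001,.004),TY);print(R.from_rotvec([0,0,-TY]).apply(p-a[0])*1000)
E
```

```text
[-8.76015258  4.43568818  4.27639321]
[-0.32591745  0.08812187  0.94943504]
```

```bash
python3 - <<'E'
from plan import *
p,r=cur()
for n,b in(("top",(170,160,220,200)),("scene",(420,255,475,310))):
    s=take(n);h=s["hsv"];B=blobs(s,(h[...,1]<60)&(h[...,2]>190),3,400,b)
    print(n,[(a,(1000*R.from_rotvec([0,0,-TY]).apply(onz(s,u,.015)-tp(0,0,0))[:2]).round(0).tolist()) for u,a in B])
E
```

```text
top [(24, [78.0, 32.0]), (160, [64.0, -1.0]), (3, [25.0, 3.0]), (5, [29.0, -4.0])]
scene [(145, [68.0, -7.0]), (69, [67.0, 20.0])]
```

Request:
{"api": "move_arm", "payload": {
  "commands": "-1 0 0.3 0 0 0 -1; -2 0 0.5 0 0 0 -1; -3 0 0.7 0 0 0 -1; -4 0 0.9 0 0 0 -1; -4 0 0.9 0 0 0 -1"
}}

```text
t: 10.38
tcp_pos: [0.5402, 0.3521, 0.0984]
tool_rot: [0.262, 0.961, -0.022, 0.082]
force: [-14.8, 7.9, 8.6]
finger_gap: 0.225
gripper_force: 71.7
```

```bash
python3 - <<'E'
from plan import *
p,r=cur(); print(telemetry.sense()["force"])
a=scoop(tp(.048,-.001,.004),TY);print(R.from_rotvec([0,0,-TY]).apply(p-a[0])*1000)
s=take("scene");t=take("top")
cv2.imwrite("pics/e.png",np.hstack([cv2.resize(x["image"][b:b+66,a:a+66,::-1],None,fx=6,fy=6,interpolation=cv2.INTER_CUBIC) for x,a,b in((s,420,250),(t,170,155))]))
E
```

```text
[-14.75095219   7.92104537   8.62642225]
[ 0.51199868 -0.06729057  1.47577852]
```

View pics/e.png

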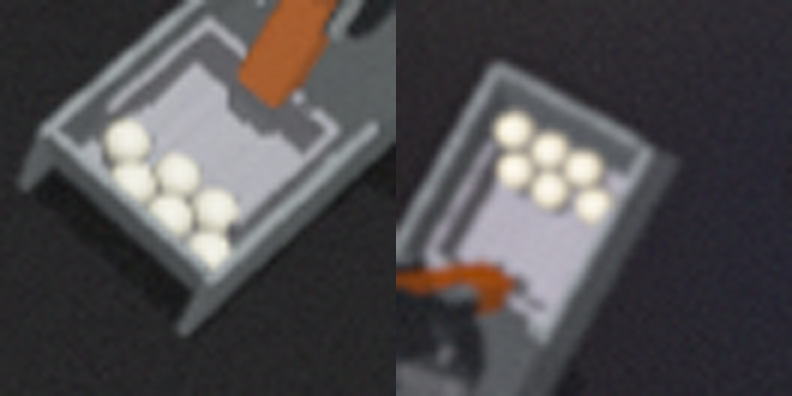

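```bash
python3 - <<'E'
from plan import *
p,r=cur();Sr=scoopR(TY);g=Sr.inv().apply(p-tp(.048,-.001,.004))  # G actual in scoop frame
print(g)
piv=tp(.048,-.001,.004)+Sr.apply([-.037,0,0]); r0=scoop(piv,TY)[1]
for k,a in enumerate((5,10,15,20,25)):
    S=scoopR(TY,a); t=piv+Sr.apply([-.004*(k+1)/5-.002,0,.001])+S.apply(g+[.037,0,0]); q=S*Sr.inv()*r0
    print((r.inv().apply(t-p)*1000).round(1),np.degrees((r0.inv()*q).as_rotvec()).round(1))
E
```

```text
[-4.60219934e-02 -4.66473519e-05  9.43586963e-02]
[10.9 -0.  -1.7] [-0. -5. -0.]
[19.9 -0.  -1.4] [ -0. -10.  -0.]
[28.9 -0.  -0.4] [ -0. -15.   0.]
[37.7 -0.   1.4] [  0. -20.   0.]
[46.4 -0.   3.8] [ -0. -25.   0.]
```

Request:
{"api": "move_arm", "payload": {
  "commands": "6 0 -1 0 -2.5 0 -1; 11 0 -1.7 0 -5 0 -1; 15.5 0 -1.6 0 -7.5 0 -1; 20 0 -1.4 0 -10 0 -1; 24.5 0 -1 0 -12.5 0 -1"
}}

```text
t: 11.1
tcp_pos: [0.5252, 0.3622, 0.0946]
tool_rot: [0.258, 0.946, -0.05, 0.192]
force: [0.2, -0.4, -2.3]
finger_gap: 0.226
gripper_force: 69.6
```

```bash
cat >> plan.py <<'E'
G2=np.array([-.0465,0,.0943])
def state(): # scoop pose from measurement, pitch deg, pos in tray frame mm
    p,r=cur();S=r*R.from_matrix(Y).inv();o=p-S.apply(G2);x=S.apply([1,0,0])
    print("pitch",round(np.degrees(np.arcsin(x[2])),1),"yaw",round(np.arctan2(x[1],x[0]),3),"pos",o.round(4),"tray",(R.from_rotvec([0,0,-TY]).apply(o-tp(0,0,0))*1000).round(1),"F",np.round(telemetry.sense()["force"],1)); return o,S
E
python3 - <<'E'
from plan import *
o,S=state()
piv=o+S.apply([-.037,0,0])
L=[]
for a,b,h in((17,0,0),(22,0,0),(25,-.01,.01),(25,-.02,.03),(25,-.03,.06)):
    T=scoopR(TY,a); t=piv+scoopR(TY).apply([b,0,h])+T.apply(G2+[.037,0,0]); L.append((t,T*R.from_matrix(Y)))
p,r=cur()
for t,q in L: print((r.inv().apply(t-p)*1000).round(1),np.degrees((r.inv()*q).as_rotvec()).round(1))
E
```

```text
pitch 12.9 yaw -0.533 pos [0.5825 0.3288 0.0131] tray [50.3  0.4 13.1] F [ 0.2 -0.4 -2.3]
[ 6.8  0.4 -0.3] [ 0.2 -4.1 -0.1]
[15.1  0.3  0.1] [ 0.2 -9.1 -0.1]
[ 25.3   0.4 -12.5] [  0.2 -12.1  -0.1]
[ 26.8   0.5 -34.8] [  0.2 -12.1  -0.1]
[ 24.3   0.6 -66.3] [  0.2 -12.1  -0.1]
```

Request:
{"api": "move_arm", "payload": {
  "commands": "7 0 0 0 -4 0 -1; 15 0 0 0 -9 0 -1; 21 0 -7 0 -12 0 -1; 25 0 -20 0 -12 0 -1; 26 0 -35 0 -12 0 -1"
}}

```text
t: 11.72
tcp_pos: [0.4924, 0.3814, 0.1174]
tool_rot: [0.251, 0.921, -0.077, 0.288]
force: [1.0, 0.4, -2.5]
finger_gap: 0.227
gripper_force: 69.6
```

```bash
python3 - <<'E'
from plan import *
o,S=state()
p,r=cur();show([(p+[0,0,.12],r)])
for n in("scene","top"):
    s=take(n); h=s["hsv"]; print(n,blobs(s,(h[...,1]<60)&(h[...,2]>195),5,200,(420,190,530,310) if n=="scene" else(135,150,225,265)))
E
```

```text
pitch 24.7 yaw -0.533 pos [0.5629 0.3402 0.0512] tray [27.6  0.2 51.2] F [ 1.   0.4 -2.5]
[-68.4   0.4 -98.6] [0. 0. 0.] rows 1.9
scene [([470.21, 256.19], 161), ([469.13, 272.13], 39)]
top [([175.29, 183.0], 24), ([178.3, 203.7], 132)]
```

```bash
cat >> plan.py <<'E'
JAR=np.array([.589,.1418,.09]); LIP=np.array([.037,0,0])
def lip(pt,yaw,pitch):
    S=scoopR(yaw,pitch); return np.array(pt)+S.apply(G2-LIP), S*R.from_matrix(Y)
def rows(tg,start=None):
    p,r=start or cur()
    print("; ".join(" ".join(f"{v:g}" for v in np.r_[(r.inv().apply(t-p)*1000).round(1),np.degrees((r.inv()*q).as_rotvec()).round(1)]) for t,q in tg))
    return tg[-1]
E
python3 - <<'E'
from plan import *
o,S=state();l0=o+S.apply(LIP);print(l0)
yw=0.1;L1=JAR+scoopR(yw).apply([-.010,0,0])+[0,0,.09];print(L1)
a=[lip(l0+[0,0,.115*f],-.532,24.7) for f in(.15,.4,.7,.95,1)]
e=rows(a)
l1=l0+[0,0,.115]
f=[.07,.2,.35,.47,.55]
e=rows([lip(l1+(L1-l1)*x,-.532+(yw+.532)*x,24.7) for x in f],e)
f=[.7,.83,.94,1,1]
e=rows([lip(l1+(L1-l1)*x,-.532+(yw+.532)*x,24.7) for x in f],e)
E
```

```text
pitch 24.8 yaw -0.535 pos [0.5641 0.3412 0.0533] tray [28.1  1.7 53.3] F [-0.6  0.5 -3.3]
[0.59298763 0.32403252 0.06881121]
[0.57904996 0.14080167 0.18      ]
-10.1 0.6 -14.3 0.4 0.1 -0.2; -26.5 0.8 -37.9 0.4 0.1 -0.2; -46.2 1 -66.2 0.4 0.1 -0.2; -62.6 1.2 -89.8 0.4 0.1 -0.2; -65.9 1.3 -94.5 0.4 0.1 -0.2
-4.6 -16.6 3.5 -1.4 -0 -2.1; -13.6 -47.5 10.4 -4.1 -0 -6; -24.8 -83 18.8 -7.2 0 -10.4; -34.4 -111.3 26 -9.7 -0 -14; -41.1 -130 31 -11.3 -0 -16.4
-2.6 -38.3 2.5 -3.1 0 -4.5; -5.5 -71.4 5.1 -5.8 -0 -8.3; -8.4 -99.4 7.6 -8 -0 -11.6; -10.2 -114.5 9.1 -9.3 -0 -13.4; -10.2 -114.5 9.1 -9.3 -0 -13.4
```

Request:
{"api": "move_arm", "payload": {
  "commands": "-10 0 -14 0 0 0 -1; -26 0 -38 0 0 0 -1; -46 0 -66 0 0 0 -1; -62 0 -90 0 0 0 -1; -66 0 -94 0 0 0 -1"
}}

```text
t: 12.45
tcp_pos: [0.4941, 0.3808, 0.2344]
tool_rot: [0.252, 0.92, -0.075, 0.29]
force: [0.2, 1.4, -2.5]
finger_gap: 0.228
gripper_force: 69.7
```

Request:
{"api": "move_arm", "payload": {
  "commands": "-5 -17 3.5 -1.4 0 -2 -1; -14 -48 10 -4 0 -6 -1; -25 -83 19 -7 0 -10.4 -1; -34 -111 26 -9.7 0 -14 -1; -41 -130 31 -11.3 0 -16.4 -1"
}}

```text
t: 13.08
tcp_pos: [0.4695, 0.2399, 0.2278]
tool_rot: [0.088, 0.951, -0.028, 0.296]
force: [1.0, 0.2, -2.6]
finger_gap: 0.227
gripper_force: 69.7
```

Request:
{"api": "move_arm", "payload": {
  "commands": "-2.6 -38 2.5 -3 0 -4.5 -1; -5.5 -71 5 -5.8 0 -8.3 -1; -8.4 -99 7.6 -8 0 -11.6 -1; -10 -114 9 -9.3 0 -13.4 -1; -10 -114 9 -9.3 0 -13.4 -1"
}}

```text
t: 13.7
tcp_pos: [0.4599, 0.1362, 0.2211]
tool_rot: [-0.043, 0.953, 0.003, 0.3]
force: [-0.3, 1.0, -1.4]
finger_gap: 0.226
gripper_force: 69.8
```

```bash
python3 - <<'E'
from plan import *
o,S=state();l0=o+S.apply(LIP);print(l0,telemetry.sense()["q"].round(2))
yw=.1;L1=JAR+scoopR(yw).apply([-.010,0,0])
e=rows([lip(L1+[0,0,h],yw,a) for h,a in((.085,21),(.075,17),(.06,13),(.045,9),(.03,5))])
e=rows([lip(L1+[0,0,h],yw,a) for h,a in((.024,1),(.017,-3),(.01,-6),(.008,-8),(.007,-10))],e)
E
```

```text
pitch 24.9 yaw 0.093 pos [0.5416 0.1416 0.1551] tray [ 110.  -181.7  155.1] F [-0.3  1.  -1.4]
[0.57502474 0.14474187 0.17072202] [ 0.05  0.3   2.23 -0.52  0.   -1.09]
-12.9 -7.5 -5.5 -1.5 3.9 -0.2; -15.1 -7.3 -1.1 -1.5 7.9 -0.2; -14.7 -7.1 7.9 -1.5 11.9 -0.3; -14.5 -6.8 17.6 -1.5 15.9 -0.3; -14.4 -6.6 27.8 -1.5 19.9 -0.4
-6.1 0 1.5 0 4 0; -12.2 -0 4.4 -0 8 -0; -16.5 0 8.7 0 11 0; -20.1 0 9.2 -0 13 -0; -24.1 -0 8.8 0 15 0
```

Request:
{"api": "move_arm", "payload": {
  "commands": "-13 -7.5 -5.5 -1.5 4 0 -1; -15 -7.3 -1 -1.5 8 0 -1; -15 -7 8 -1.5 12 0 -1; -14.5 -7 18 -1.5 16 0 -1; -14.5 -7 28 -1.5 20 0 -1"
}}

```text
t: 14.32
tcp_pos: [0.489, 0.1326, 0.2071]
tool_rot: [-0.047, 0.99, 0.008, 0.129]
force: [-0.6, 0.5, -3.3]
finger_gap: 0.225
gripper_force: 69.7
```

```bash
python3 - <<'E'
from plan import *
o,S=state();l0=o+S.apply(LIP);print(l0,telemetry.sense()["q"].round(2))
yw=.1;L1=JAR+scoopR(yw).apply([-.010,0,0])
e=rows([lip(L1+[0,0,h],yw,a) for h,a in((.026,2.5),(.02,0),(.015,-2.5),(.01,-5),(.0085,-7))])
e=rows([lip(L1+[0,0,.0085],yw,a) for a in(-9,-11,-13,-15,-17)],e)
e=rows([lip(L1+[0,0,.0085],yw,a) for a in(-18,-19,-20,-21,-22)],e)
s=take("scene");t=take("top")
cv2.imwrite("pics/f.png",np.hstack([cv2.resize(x["image"][b:b+100,a:a+100,::-1],None,fx=4,fy=4,interpolation=cv2.INTER_CUBIC) for x,a,b in((s,330,180),(t,210,140))]))
E
```

```text
pitch 4.9 yaw 0.096 pos [0.5431 0.1382 0.1171] tray [ 113.  -183.9  117.1] F [-0.6  0.5 -3.3]
[0.57981319 0.14169001 0.12020055] [ 0.03  0.36  1.95  0.04  0.57 -1.66]
-2.6 -0.9 1.2 0.1 2.4 -0.3; -5.9 -0.8 4.4 0.1 4.9 -0.3; -9.6 -0.8 6.9 0.1 7.4 -0.2; -13.4 -0.8 9.6 0.2 9.9 -0.2; -17.1 -0.8 9.5 0.2 11.9 -0.2
-3.8 0 -2.2 0 2 0; -7.6 0 -4.3 -0 4 0; -11.6 0 -6.3 -0 6 0; -15.6 0 -8.1 -0 8 0; -19.6 0 -9.8 -0 10 -0
-1.9 -0 -1.1 -0 1 0; -3.8 -0 -2.2 -0 2 0; -5.7 0 -3.3 -0 3 0; -7.6 0 -4.3 -0 4 -0; -9.6 -0 -5.3 -0 5 0
```

View pics/f.png

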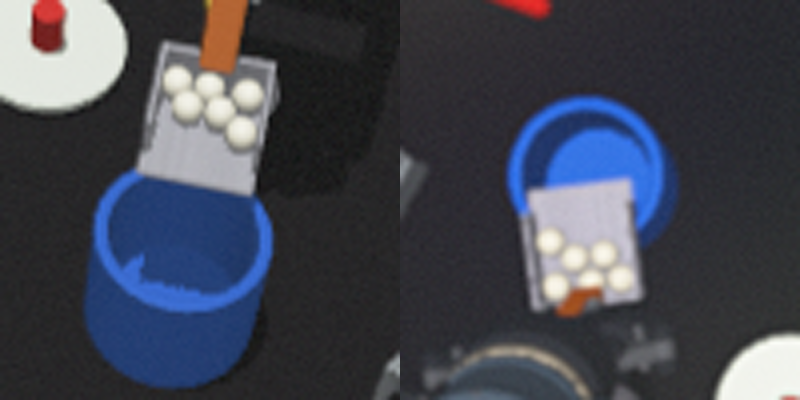

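Request:
{"api": "move_arm", "payload": {
  "commands": "0 -1 1.2 0 2.4 0 -1; -3 -1 4 0 4.9 0 -1; -7 -1 7 0 7.4 0 -1; -10.5 -1 9.5 0 9.9 0 -1; -14 -1 9.5 0 11.9 0 -1"
}}

```text
t: 15.05
tcp_pos: [0.5046, 0.1336, 0.2017]
tool_rot: [-0.048, 0.998, 0.003, 0.027]
force: [-1.6, -0.3, -2.1]
finger_gap: 0.227
gripper_force: 69.8
```

Request:
{"api": "move_arm", "payload": {
  "commands": "-4 0 -2.2 0 2 0 -1; -7.6 0 -4.3 0 4 0 -1; -11.6 0 -6.3 0 6 0 -1; -15.6 0 -8 0 8 0 -1; -19.6 0 -10 0 10 0 -1"
}}

```text
t: 15.68
tcp_pos: [0.5239, 0.1354, 0.2132]
tool_rot: [-0.048, 0.997, -0.001, -0.059]
force: [0.1, -0.1, -0.8]
finger_gap: 0.225
gripper_force: 69.9
```

Request:
{"api": "move_arm", "payload": {
  "commands": "-2 0 -1 0 1 0 -1; -4 0 -2 0 2 0 -1; -5.7 0 -3.3 0 3 0 -1; -7.6 0 -4.3 0 4 0 -1; -9.6 0 -5.3 0 5 0 -1"
}}

```text
t: 16.3
tcp_pos: [0.5347, 0.1367, 0.2177]
tool_rot: [-0.048, 0.994, -0.003, -0.103]
force: [0.1, -0.5, -1.1]
finger_gap: 0.227
gripper_force: 69.9
```

```bash
python3 - <<'E'
from plan import *
o,S=state();l0=o+S.apply(LIP);print(l0,telemetry.sense()["q"].round(2))
yw=.1;L1=JAR+scoopR(yw).apply([-.013,0,.0085])
e=rows([lip(L1,yw,a) for a in(-25,-28,-31,-34,-37)])
e=rows([lip(L1,yw,a) for a in(-40,-43,-46,-46,-46)],e)
for n,b in(("top",(230,160,285,210)),("scene",(350,190,400,280))):
    s=take(n);h=s["hsv"]; print(n,blobs(s,(h[...,1]<60)&(h[...,2]>150),3,900,b))
E
```

```text
pitch -21.8 yaw 0.098 pos [0.5428 0.1379 0.1129] tray [ 112.9 -184.3  112.9] F [ 0.1 -0.5 -1.1]
[0.57697673 0.141291   0.09911199] [ 0.05  0.55  1.52 -0.01  1.28 -1.62]
-5.2 -0.3 -2.7 0.3 3.2 -0.1; -11.1 -0.3 -5.7 0.3 6.2 -0.1; -17.2 -0.3 -8.3 0.3 9.2 -0.1; -23.3 -0.3 -10.7 0.3 12.2 -0.1; -29.6 -0.2 -12.7 0.3 15.2 -0.1
-5.7 0 -3.3 0 3 0; -11.6 0 -6.3 -0 6 0; -17.6 -0 -9 0 9 0; -17.6 -0 -9 0 9 0; -17.6 -0 -9 0 9 0
top [([259.93, 173.43], 14), ([266.72, 176.34], 29), ([257.5, 179.5], 4), ([266.22, 206.89], 9)]
scene [([354.51, 195.95], 142), ([370.73, 195.27], 11), ([393.06, 197.71], 17), ([371.71, 204.0], 7), ([365.57, 215.57], 7), ([365.71, 224.12], 17), ([361.1, 246.3], 10), ([384.7, 250.8], 10)]
```

Request:
{"api": "move_arm", "payload": {
  "commands": "-5.2 0 -2.7 0 3 0 -1; -11 0 -5.7 0 6 0 -1; -17 0 -8.3 0 9 0 -1; -23 0 -10.7 0 12 0 -1; -29.6 0 -12.7 0 15 0 -1"
}}

```text
t: 17.02
tcp_pos: [0.5663, 0.1398, 0.224]
tool_rot: [-0.048, 0.972, -0.009, -0.232]
force: [0.2, 0.3, -1.2]
finger_gap: 0.224
gripper_force: 69.9
```

```bash
python3 - <<'E'
from plan import *
o,S=state();l0=o+S.apply(LIP)
yw=.1
e=rows([lip(l0+[0,0,h],yw,a) for h,a in((.03,-34),(.07,-28),(.11,-22),(.13,-16),(.13,-10))])
M=np.array([.617,-.079,.12])
f=scoop(M,.205,0,G2); e2=(e[0]+(f[0]-e[0])*.5,f[1]);print("half");show([e2,f,scoop(M*[1,1,0]+[0,0,.02],.205,0,G2)],e)
E
```

```text
pitch -36.8 yaw 0.1 pos [0.547  0.1383 0.1207] tray [ 116.3 -181.8  120.7] F [ 0.2  0.3 -1.2]
18.8 0.6 -23.4 0.3 -2.8 -0.1; 47.3 0.7 -51.1 0.3 -8.8 -0.1; 74.9 0.8 -77.7 0.3 -14.8 -0.1; 92.5 0.8 -85.6 0.3 -20.8 -0.1; 100 0.7 -74.7 0.3 -26.8 -0.1
half
[ -19.  -114.    60.8] [ -0.5 -10.   -6. ] rows 2.1
[   3.8 -115.4   61.1] [0. 0. 0.] rows 2.1
[17.4  0.  98.5] [0. 0. 0.] rows 1.6
```

Request:
{"api": "move_arm", "payload": {
  "commands": "19 0 -23 0 -3 0 -1; 47 0 -51 0 -9 0 -1; 75 0 -78 0 -15 0 -1; 92 0 -86 0 -21 0 -1; 100 0 -75 0 -27 0 -1"
}}

```text
t: 17.65
tcp_pos: [0.5114, 0.134, 0.3385]
tool_rot: [-0.049, 0.999, 0.002, 0.006]
force: [-0.7, -0.2, -1.7]
finger_gap: 0.221
gripper_force: 69.9
```

```bash
python3 - <<'E'
from plan import *
o,S=state()
M=np.array([.617,-.079,0])
f=[scoop(M+[0,0,h],.205,0,G2) for h in(.12,.03,.002)]
p,r=cur(); m=(p+(f[0][0]-p)*.5,f[0][1]);show([m]+f)
t=take("top");s=take("scene")
cv2.imwrite("pics/g.png",np.hstack([cv2.resize(x["image"][b:b+100,a:a+100,::-1],None,fx=4,fy=4,interpolation=cv2.INTER_CUBIC) for x,a,b in((s,330,180),(t,210,140))]))
E
```

```text
pitch -9.2 yaw 0.098 pos [0.542  0.1373 0.2379] tray [ 112.5 -185.2  237.9] F [-0.7 -0.2 -1.7]
[ -18.3 -113.8   61.9] [-0.4 -9.2 -6.2] rows 2.1
[   4.1 -115.    62.3] [0. 0. 0.] rows 2.1
[15.6  0.  88.6] [0. 0. 0.] rows 1.4
[ 4.9  0.  27.6] [0. 0. 0.] rows 0.4
```

View pics/g.png

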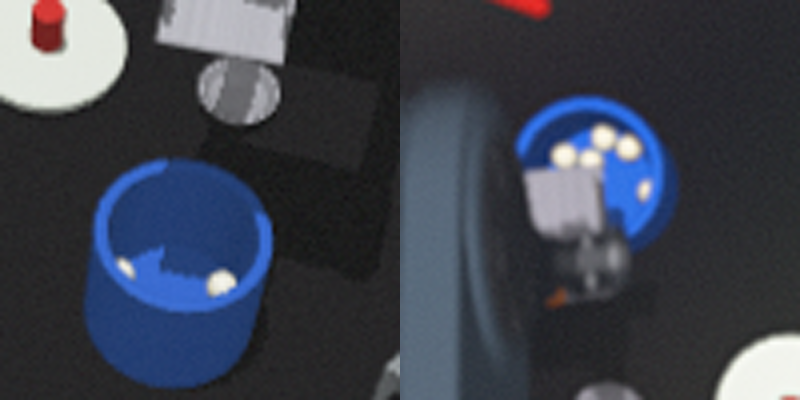

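Request:
{"api": "move_arm", "payload": {
  "commands": "-9 -55 31 0 -4 -3 -1; -18 -114 62 -0.4 -9 -6 -1; -18 -114 62 -0.4 -9.2 -6.2 -1; -18 -114 62 -0.4 -9.2 -6.2 -1; -18 -114 62 -0.4 -9.2 -6.2 -1"
}}

```text
t: 18.38
tcp_pos: [0.5409, 0.0234, 0.2742]
tool_rot: [-0.103, 0.991, 0.009, 0.082]
force: [-0.2, -0.5, -1.4]
finger_gap: 0.225
gripper_force: 70.0
```

Request:
{"api": "move_arm", "payload": {
  "commands": "2 -57 31 0 0 0 -1; 4 -115 62 0 0 0 -1; 4 -115 62 0 0 0 -1; 12 -115 108 0 0 0 -1; 20 -115 150 0 0 0 -1"
}}

```text
t: 19.0
tcp_pos: [0.5695, -0.0874, 0.1226]
tool_rot: [-0.103, 0.991, 0.009, 0.083]
force: [-0.1, 0.0, -1.7]
finger_gap: 0.223
gripper_force: 70.1
```

```bash
python3 - <<'E'
from plan import *
o,S=state()
M=np.array([.617,-.079,0])
show([scoop(M+[0,0,.0015],.205,0,G2)])
for n,b in(("top",(230,160,285,210)),):
    s=take(n);h=s["hsv"]; m=(h[...,1]<60)&(h[...,2]>150); print(n,blobs(s,m,3,900,b)); c=cv2.resize(s["image"][155:212,228:288],None,fx=8,fy=8,interpolation=cv2.INTER_CUBIC)
    g=cv2.cvtColor(c,cv2.COLOR_RGB2HSV)[...,1]
    print(cv2.HoughCircles(255-g,cv2.HOUGH_GRADIENT,1,40,param1=80,param2=14,minRadius=20,maxRadius=34))
E
```

```text
pitch -0.4 yaw 0.207 pos [ 0.6144 -0.0779  0.028 ] tray [ 284.1 -334.    28. ] F [-0.1  0.  -1.7]
[ 2.8 -1.4 26.7] [ 0.1 -0.4  0.1] rows 0.4
top [([258.75, 177.29], 134), ([270.7, 187.1], 10), ([251.0, 192.5], 32)]
[[[311.5 170.5  24.3]
  [261.5 154.5  22.1]
  [181.5 189.5  27.5]
  [183.5 303.5  28.8]
  [239.5 196.5  25.4]
  [329.5 257.5  26.7]
  [282.5 200.5  20.7]]]
```

Request:
{"api": "move_arm", "payload": {
  "commands": "1 0 8 0 0 0 -1; 2 -1 16 0 -0.4 0 -1; 2.8 -1 23 0 -0.4 0 -1; 2.8 -1 27 0 -0.4 0 -1; 2.8 -1 28 0 -0.4 0 -1"
}}

```text
t: 19.68
tcp_pos: [0.5703, -0.0896, 0.0949]
tool_rot: [-0.102, 0.991, 0.01, 0.086]
force: [-5.0, -1.9, 8.5]
finger_gap: 0.224
gripper_force: 71.2
```

```bash
python3 - <<'E'
from plan import *
state()
E
```

```text
pitch -0.1 yaw 0.205 pos [ 6.156e-01 -8.000e-02  5.000e-04] tray [ 286.2 -335.2    0.5] F [-5.  -1.9  8.5]
```

Request:
{"api": "move_arm", "payload": {
  "commands": "0 0 0 0 0 0 1; 0 0 0 0 0 0 1; 0 0 0 0 0 0 1; 0 0 -50 0 0 0 1; 0 0 -110 0 0 0 1"
}}

```text
t: 20.3
tcp_pos: [0.5509, -0.0932, 0.2021]
tool_rot: [-0.102, 0.991, 0.011, 0.084]
force: [0.9, -0.3, 0.7]
finger_gap: 0.999
gripper_force: 0.0
```

```bash
python3 - <<'E'
from plan import *
s=telemetry.sense();print(s["tcp_pos"],s["q"].round(2),s["finger_gap"])
a=down([.589,.188,.2],0);b=down([.589,.188,.084],0)
p,r=cur();show([((p+a[0])/2,a[1]),a,b])
E
```

```text
[ 0.55093658 -0.09322401  0.20212512] [-0.42  0.46  1.76  0.14  0.8  -2.29] 0.9989877392255584
[-46.3 133.8   9.5] [ 1.2  9.6 11.7] rows 2.3
[-19.  140.6   1.1] [0. 0. 0.] rows 2.3
[  0.   0. 116.] [0. 0. 0.] rows 1.9
```

Request:
{"api": "move_arm", "payload": {
  "commands": "-46 134 9.5 1.2 9.6 11.7 0; -46 134 9.5 1.2 9.6 11.7 0; -46 134 9.5 1.2 9.6 11.7 0; -46 134 9.5 1.2 9.6 11.7 0; -46 134 9.5 1.2 9.6 11.7 0"
}}

```text
t: 20.92
tcp_pos: [0.5702, 0.0469, 0.2011]
tool_rot: [-0.0, 1.0, -0.001, 0.002]
force: [-0.1, -0.7, -0.3]
finger_gap: 0.5
gripper_force: 0.0
```

Request:
{"api": "move_arm", "payload": {
  "commands": "-19 141 1 0 0 0 0; -19 141 1 0 0 0 0; -19 141 1 0 0 0 0; -19 141 1 0 0 0 0; -19 141 1 0 0 0 0"
}}

```text
t: 21.55
tcp_pos: [0.5893, 0.1862, 0.2]
tool_rot: [0.001, 1.0, -0.001, 0.002]
force: [0.0, -0.4, -0.0]
finger_gap: 0.5
gripper_force: 0.0
```

```bash
python3 - <<'E'
from plan import *
s=telemetry.sense();print(s["tcp_pos"],s["q"].round(2),s["finger_gap"])
show([down([.589,.188,.084],0)])
for n,z in(("top",.0),("scene",.0)):
    s=take(n);h=s["hsv"].astype(int);print(n,blobs(s,(abs(h[...,0]-110)<10)&(h[...,1]>150)&(h[...,2]>60),300),"orange",blobs(s,(abs(h[...,0]-11)<5)&(h[...,1]>180)&(h[...,2]>80),15))
E
```

```text
[0.58934096 0.18621664 0.20003848] [ 0.13  0.58  1.5  -0.    1.06 -1.44] 0.499832716576981
[  0.7   2.  116. ] [-0.1  0.2 -0.1] rows 1.9
top [([323.09, 78.39], 614), ([324.11, 115.38], 322), ([259.7, 186.46], 911)] orange [([345.88, 188.51], 41)]
scene [([373.58, 247.42], 2088), ([270.33, 286.85], 491), ([251.13, 335.55], 1293)] orange [([281.65, 208.08], 123)]
```

Request:
{"api": "move_arm", "payload": {
  "commands": "0 1 40 0 0 0 0; 0 1.5 70 0 0 0 0; 0 1.5 95 0 0 0 0; 0 1.5 110 0 0 0 0; 0 1.5 116 0 0 0 0"
}}

```text
t: 22.28
tcp_pos: [0.5898, 0.1888, 0.0835]
tool_rot: [0.0, 1.0, -0.001, 0.002]
force: [-0.2, -0.2, -0.6]
finger_gap: 0.502
gripper_force: 0.0
```

Request:
{"api": "move_arm", "payload": {
  "commands": "0 0 0 0 0 0 -1; 0 0 0 0 0 0 -1; 0 0 0 0 0 0 -1; 0 0 0 0 0 0 -1; 0 0 0 0 0 0 -1",
  "grip_force": 100
}}

```text
t: 22.9
tcp_pos: [0.5908, 0.1894, 0.0853]
tool_rot: [-0.0, 1.0, -0.001, 0.003]
force: [-0.0, -3.0, 5.7]
finger_gap: 0.08
gripper_force: 93.1
```

```bash
python3 - <<'E'
from plan import *
s=telemetry.sense();print(s["tcp_pos"],s["q"].round(2),s["finger_gap"],s["force"],s["ft_torque"])
E
```

```text
[0.59079445 0.18944549 0.08534313] [ 0.13  0.74  1.57 -0.    0.83 -1.44] 0.08013898884750818 [-0.03576587 -3.03862492  5.68840928] [-0.49813507 -0.05774062 -0.04765723]
```

Request:
{"api": "move_arm", "payload": {
  "commands": "0 0 -25 0 0 0 -1; 0 0 -65 0 0 0 -1; 0 0 -110 0 0 0 -1; 0 0 -150 0 0 0 -1; 0 0 -175 0 0 0 -1"
}}

```text
t: 23.52
tcp_pos: [0.5886, 0.1908, 0.26]
tool_rot: [-0.0, 1.0, 0.0, 0.002]
force: [-0.2, -0.2, -5.2]
finger_gap: 0.08
gripper_force: 92.8
```

Request:
{"api": "move_arm", "payload": {
  "commands": "0 -20 0 0 0 0 -1; 2 -60 0 0 0 0 -1; 5 -110 0 0 0 0 -1; 8 -160 0 0 0 0 -1; 11 -210 0 0 0 0 -1"
}}

```text
t: 24.15
tcp_pos: [0.576, -0.0218, 0.2566]
tool_rot: [0.0, 1.0, 0.0, -0.001]
force: [1.0, -1.5, -4.1]
finger_gap: 0.08
gripper_force: 92.9
```

Request:
{"api": "move_arm", "payload": {
  "commands": "3 -50 0 0 0 0 -1; 6 -100 0 0 0 0 -1; 9 -150 0 0 0 0 -1; 12 -190 0 0 0 0 -1; 14 -210 0 0 0 0 -1"
}}

```text
t: 24.78
tcp_pos: [0.5622, -0.2321, 0.2568]
tool_rot: [0.001, 1.0, 0.001, -0.0]
force: [-0.5, 0.9, -4.0]
finger_gap: 0.077
gripper_force: 92.9
```

```bash
python3 - <<'E'
from plan import *
s=telemetry.sense();print(s["tcp_pos"],s["q"].round(2),s["finger_gap"],s["force"],s["ft_torque"])
show([down([.559,-.386,.26],0),down([.559,-.386,.17],0),down([.559,-.386,.1603],0)])
E
```

```text
[ 0.56219024 -0.23212988  0.25684054] [-0.58  0.5   1.47  0.    1.18 -2.14] 0.07719778765873886 [-0.45121096  0.90294981 -4.008969  ] [ 0.28234919 -0.00067677  0.0029505 ]
[   2.7 -153.9   -3.4] [ 0.1 -0.  -0.2] rows 2.5
[ 0.  0. 90.] [0. 0. 0.] rows 1.4
[0.  0.  9.7] [0. 0. 0.] rows 0.2
```

Request:
{"api": "move_arm", "payload": {
  "commands": "0 -30 0 0 0 0 -1; 1 -75 0 0 0 0 -1; 2 -120 0 0 0 0 -1; 2.7 -145 0 0 0 0 -1; 2.7 -154 0 0 0 0 -1"
}}

```text
t: 25.4
tcp_pos: [0.5608, -0.3844, 0.2583]
tool_rot: [0.001, 1.0, 0.001, 0.001]
force: [0.1, -0.1, -4.4]
finger_gap: 0.078
gripper_force: 92.9
```

Request:
{"api": "move_arm", "payload": {
  "commands": "0 0 15 0 0 0 -1; 0 0 35 0 0 0 -1; 0 0 55 0 0 0 -1; 0 0 70 0 0 0 -1; 0 0 75 0 0 0 -1"
}}

```text
t: 26.02
tcp_pos: [0.5614, -0.3823, 0.1829]
tool_rot: [-0.001, 1.0, 0.001, 0.001]
force: [0.1, 0.0, -4.6]
finger_gap: 0.077
gripper_force: 93.1
```

```bash
python3 - <<'E'
from plan import *
s=telemetry.sense();print(s["tcp_pos"],s["force"])
show([down([.559,-.386,.1603],0)])
s=take("scene");t=take("top")
cv2.imwrite("pics/h.png",np.hstack([cv2.resize(x["image"][b:b+120,a:a+120,::-1],None,fx=3.3,fy=3.3,interpolation=cv2.INTER_CUBIC) for x,a,b in((s,100,90),(t,400,130))]))
E
```

```text
[ 0.56143659 -0.38228392  0.18290686] [ 0.0521485   0.04526765 -4.58248621]
[ 2.5 -3.8 22.6] [0.1 0.1 0.1] rows 0.4
```

View pics/h.png

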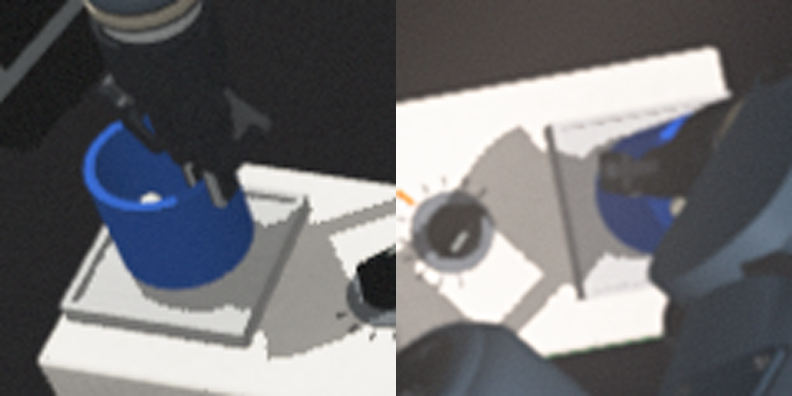

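Request:
{"api": "move_arm", "payload": {
  "commands": "2 -3 5 0 0 0 -1; 2.5 -3.8 10 0 0 0 -1; 2.5 -3.8 15 0 0 0 -1; 2.5 -3.8 19 0 0 0 -1; 2.5 -3.8 19 0 0 0 -1"
}}

```text
t: 26.75
tcp_pos: [0.5592, -0.3878, 0.1651]
tool_rot: [-0.0, 1.0, -0.0, 0.002]
force: [0.3, -0.4, -5.0]
finger_gap: 0.077
gripper_force: 93.0
```

```bash
python3 - <<'E'
from plan import *
s=telemetry.sense();print(s["tcp_pos"],s["force"],s["ft_torque"])
E
```

```text
[ 0.55921864 -0.38779762  0.16512794] [ 0.28164208 -0.3888613  -5.03055473] [ 0.23611088 -0.02558958 -0.05113119]
```

Request:
{"api": "move_arm", "payload": {
  "commands": "0 0 2 0 0 0 -1; 0 0 3.5 0 0 0 -1; 0 0 5 0 0 0 -1; 0 0 6 0 0 0 -1; 0 0 6 0 0 0 -1"
}}

```text
t: 27.38
tcp_pos: [0.5594, -0.3879, 0.1605]
tool_rot: [-0.0, 1.0, -0.001, 0.002]
force: [-2.7, 2.1, 1.3]
finger_gap: 0.079
gripper_force: 93.8
```

```bash
python3 - <<'E'
from plan import *
s=telemetry.sense();print(s["tcp_pos"],s["force"],s["ft_torque"])
E
```

```text
[ 0.55941975 -0.38792262  0.16049068] [-2.67096336  2.1330271   1.32660125] [ 0.46044014  0.26344482 -0.04842825]
```

Request:
{"api": "move_arm", "payload": {
  "commands": "0 0 0 0 0 0 0; 0 0 0 0 0 0 0; 0 0 0 0 0 0 0; 0 0 0 0 0 0 0; 0 0 -40 0 0 0 0"
}}

```text
t: 28.0
tcp_pos: [0.5575, -0.3864, 0.1963]
tool_rot: [-0.0, 1.0, 0.002, -0.001]
force: [0.7, -0.6, 0.7]
finger_gap: 0.496
gripper_force: 0.0
```

Request:
{"api": "move_arm", "payload": {
  "commands": "0 0 -60 0 0 0 0; 0 50 -60 0 0 0 0; 20 110 -60 0 0 0 0; 40 170 -60 0 0 0 0; 50 200 -60 0 0 0 0"
}}

```text
t: 28.62
tcp_pos: [0.5075, -0.1848, 0.2594]
tool_rot: [-0.001, 1.0, -0.0, 0.002]
force: [-0.2, 0.1, -1.0]
finger_gap: 0.499
gripper_force: 0.0
```

```bash
cat > look.py <<'E'
from plan import *
s=telemetry.sense();print(s["tcp_pos"],s["finger_gap"],s["t"])
T=take("top");S=take("scene")
for x in(T,S):
    h=x["hsv"].astype(int)
    print(x["name"],"red",blobs(x,((h[...,0]<5)|(h[...,0]>174))&(h[...,1]>150)&(h[...,2]>60),15),"orange",blobs(x,(abs(h[...,0]-11)<5)&(h[...,1]>180)&(h[...,2]>80),8),"blue",blobs(x,(abs(h[...,0]-110)<10)&(h[...,1]>130)&(h[...,2]>50),300))
E
python3 look.py
```

```text
[ 0.50747764 -0.18481395  0.25936236] 0.49869169288226084 28.625
top red [([227.74, 134.77], 253), ([307.12, 242.5], 32), ([590.06, 362.86], 71)] orange [([344.16, 187.9], 31)] blue [([323.22, 78.56], 652), ([324.08, 115.37], 331), ([500.52, 181.15], 631)]
scene red [([156.26, 44.65], 31), ([341.24, 185.7], 84), ([395.94, 326.18], 441)] orange [([281.34, 198.03], 32), ([281.73, 213.18], 96)] blue [([151.37, 153.97], 2000), ([270.27, 286.8], 502), ([251.3, 335.43], 1323)]
```

```bash
python3 - <<'E'
from plan import *
show([down([.4307,.0165,.15],0),down([.4307,.0165,.0375],0)])
E
```

```text
[ 76.1 200.8 109.4] [0.1 0.1 0.2] rows 3.9
[  0.    0.  112.5] [0. 0. 0.] rows 1.8
```

Request:
{"api": "move_arm", "payload": {
  "commands": "76 201 109 0 0 0 0.2; 76 201 109 0 0 0 0.2; 76 201 109 0 0 0 0.2; 76 201 109 0 0 0 0.2; 76 201 109 0 0 0 0.2"
}}

```text
t: 29.35
tcp_pos: [0.431, 0.0151, 0.1482]
tool_rot: [-0.002, 1.0, 0.0, -0.001]
force: [-0.2, -0.2, -0.2]
finger_gap: 0.597
gripper_force: 0.0
```

```bash
python3 - <<'E'
from plan import *
print(cur()[0],telemetry.sense()["q"].round(2))
show([down([.4307,.0165,.0375],0)])
E
```

```text
[0.43099064 0.01506719 0.14822704] [-0.23  0.46  2.   -0.    0.68 -1.8 ]
[1.000e-01 1.400e+00 1.107e+02] [ 0.  -0.1  0.2] rows 1.8
```

Request:
{"api": "move_arm", "payload": {
  "commands": "0 1.4 40 0 0 0 0.2; 0 1.4 70 0 0 0 0.2; 0 1.4 95 0 0 0 0.2; 0 1.4 108 0 0 0 0.2; 0 1.4 110 0 0 0 0.2"
}}

```text
t: 29.98
tcp_pos: [0.435, 0.0133, 0.0392]
tool_rot: [0.0, 1.0, -0.001, 0.002]
force: [-0.6, 0.0, -0.6]
finger_gap: 0.603
gripper_force: 0.0
```

Request:
{"api": "move_arm", "payload": {
  "commands": "0 0 0 0 0 0 -1; 0 0 0 0 0 0 -1; 0 0 0 0 0 0 -1; 0 0 0 0 0 0 -1; 0 0 0 0 0 0 -1",
  "grip_force": 70
}}

```text
t: 30.6
tcp_pos: [0.4346, 0.014, 0.0407]
tool_rot: [-0.0, 1.0, -0.001, 0.003]
force: [-0.1, -1.5, 6.7]
finger_gap: 0.235
gripper_force: 68.5
```

```bash
cat > jarpos.py <<'E'
from plan import *
# jar rim centre on platform: bright-blue rim ring ellipse from both cameras, fit circle r=50,z free
T=take("top");S=take("scene")
p,r=cur();print("tcp",p,telemetry.sense()["finger_gap"],telemetry.sense()["force"])
ct=[]
for x,b in((T,(455,130,540,230)),(S,(100,90,210,210))):
    h=x["hsv"].astype(int);m=((abs(h[...,0]-110)<12)&(h[...,1]>120)&(h[...,2]>45)).astype(np.uint8);k=np.zeros_like(m);k[b[1]:b[3],b[0]:b[2]]=1;m&=k
    m=cv2.morphologyEx(m,cv2.MORPH_CLOSE,np.ones((9,9)))
    c=max(cv2.findContours(m,cv2.RETR_EXTERNAL,cv2.CHAIN_APPROX_NONE)[0],key=cv2.contourArea); ct.append(cv2.convexHull(c).astype(np.float32))
def sil(x,q): # predicted silhouette hull of the jar cylinder
    a=np.linspace(0,2*np.pi,90);P=np.vstack([np.c_[q[0]+.05*np.cos(a),q[1]+.05*np.sin(a),0*a+z] for z in(q[2],q[2]+.09)])
    return cv2.convexHull(proj(x,P).astype(np.float32))
def resid(x,c,q):
    H=sil(x,q);return [cv2.pointPolygonTest(H,tuple(map(float,v[0])),True) for v in c]
def run(i,q0):
    f=lambda v:resid((T,S)[i],ct[i],[v[0],v[1],.075]);s=least_squares(f,q0,loss="soft_l1",f_scale=.5,diff_step=1e-3);return s.x,np.abs(f(s.x)).mean()
for i in(0,1):print((T,S)[i]["name"],run(i,[.559,-.434]))
E
python3 jarpos.py
```

```text
tcp [0.43465173 0.01397858 0.04072001] 0.23528931324577412 [-0.58699553 -0.53494417  6.16048694]
top (array([ 0.55990779, -0.43192154]), np.float64(3.0935393008674104))
scene (array([ 0.55495378, -0.43667264]), np.float64(0.41311063777567203))
```

Request:
{"api": "move_arm", "payload": {
  "commands": "0 0 -30 0 0 0 -1; 0 0 -80 0 0 0 -1; 0 0 -130 0 0 0 -1; 0 0 -180 0 0 0 -1; 0 0 -210 0 0 0 -1",
  "grip_force": 80
}}

```text
t: 31.32
tcp_pos: [0.4333, 0.0146, 0.2525]
tool_rot: [-0.0, 1.0, -0.001, 0.004]
force: [0.9, 0.4, -1.2]
finger_gap: 0.226
gripper_force: 78.3
```

```bash
cat >> jarpos.py <<'E'
print([ (c.reshape(-1,2).min(0),c.reshape(-1,2).max(0)) for c in ct], [ (sil(x,[.558,-.434,.075]).reshape(-1,2).min(0),sil(x,[.558,-.434,.075]).reshape(-1,2).max(0)) for x in(T,S)])
# lid in hand: white disc
for x in(T,S):
    u=proj(x,p-[0,0,.025])[0].astype(int);h=x["hsv"];print(x["name"],u,blobs(x,(h[...,2]>140)&(h[...,1]<70),80,6000,(u[0]-45,u[1]-45,u[0]+45,u[1]+45)))
E
python3 jarpos.py
```

```text
tcp [0.43480225 0.01424698 0.25309762] 0.23387065929233894 [ 1.23539449 -0.13270127 -1.12097874]
top (array([ 0.55978401, -0.43221942]), np.float64(3.212351133839183))
scene (array([ 0.55504603, -0.43651709]), np.float64(0.4031586763720126))
[(array([473., 166.], dtype=float32), array([515., 206.], dtype=float32)), (array([126., 127.], dtype=float32), array([175., 181.], dtype=float32))] [(array([459.33463, 165.09225], dtype=float32), array([516.73206, 208.68132], dtype=float32)), (array([125.68093, 127.85796], dtype=float32), array([176.99701, 182.89426], dtype=float32))]
top [305 245] [([310.2, 230.88], 262)]
scene [344 133] [([343.02, 136.74], 733)]
```

```bash
python3 - <<'E'
from plan import *
T=take("top");S=take("scene");print(onz(T,(494,186),.165)[:2]);p,_=cur()
a=np.linspace(0,2*np.pi,90)
h=S["hsv"];m=((h[...,2]>140)&(h[...,1]<70)).astype(np.uint8);k=np.zeros_like(m);k[95:180,300:390]=1;m&=k
c=max(cv2.findContours(m,cv2.RETR_EXTERNAL,cv2.CHAIN_APPROX_NONE)[0],key=cv2.contourArea);H=c.reshape(-1,2);print(H.min(0),H.max(0))
for dx in(0,-.004):
    z=p[2]-.037+.006
    P=np.vstack([np.c_[p[0]+dx+.052*np.cos(a),p[1]+.052*np.sin(a),0*a+q] for q in(z,z+.008)]);Q=proj(S,P);print(dx,Q.min(0).round(1),Q.max(0).round(1))
E
```

```text
[ 0.55849711 -0.43059914]
[322 119] [366 150]
0 [321.3 116.9] [367.9 153.1]
-0.004 [321.9 115.8] [368.4 151.8]
```

Request:
{"api": "move_arm", "payload": {
  "commands": "-8 -30 0 0 0 0 -1; -20 -75 0 0 0 0 -1; -34 -125 0 0 0 0 -1; -48 -180 0 0 0 0 -1; -63 -230 0 0 0 0 -1"
}}

```text
t: 32.15
tcp_pos: [0.4953, -0.2167, 0.2478]
tool_rot: [0.0, 1.0, 0.001, 0.0]
force: [0.1, -0.4, -0.9]
finger_gap: 0.232
gripper_force: 78.4
```

Request:
{"api": "move_arm", "payload": {
  "commands": "-14 -55 0 0 0 0 -1; -28 -110 0 0 0 0 -1; -42 -160 0 0 0 0 -1; -54 -200 0 0 0 0 -1; -62 -218 0 0 0 0 -1"
}}

```text
t: 32.78
tcp_pos: [0.5573, -0.4355, 0.2469]
tool_rot: [0.001, 1.0, 0.001, 0.0]
force: [-0.2, 0.2, -0.1]
finger_gap: 0.229
gripper_force: 78.4
```

```bash
python3 - <<'E'
from plan import *
s=telemetry.sense();print(s["tcp_pos"],s["q"].round(2),s["force"])
show([down([.5605,-.434,.212],0),down([.5605,-.434,.199],0)])
E
```

```text
[ 0.55726723 -0.43548388  0.24689103] [-0.82  0.65  1.21  0.    1.29 -2.39] [-0.24601223  0.16249154 -0.10511351]
[-3.2  1.4 34.9] [ 0.1  0.  -0.1] rows 0.6
[ 0.  0. 13.] [0. 0. 0.] rows 0.2
```

Request:
{"api": "move_arm", "payload": {
  "commands": "-3 1.4 10 0 0 0 -1; -3 1.4 20 0 0 0 -1; -3 1.4 30 0 0 0 -1; -3 1.4 36 0 0 0 -1; -3 1.4 36 0 0 0 -1"
}}

```text
t: 33.4
tcp_pos: [0.5611, -0.4314, 0.2142]
tool_rot: [-0.0, 1.0, -0.0, 0.002]
force: [-0.0, 1.6, -0.9]
finger_gap: 0.226
gripper_force: 78.5
```

Request:
{"api": "move_arm", "payload": {
  "commands": "0 0 3 0 0 0 -1; 0 0 6 0 0 0 -1; 0 0 9 0 0 0 -1; 0 0 11 0 0 0 -1; 0 0 11 0 0 0 -1"
}}

```text
t: 34.02
tcp_pos: [0.5612, -0.4321, 0.2035]
tool_rot: [-0.0, 1.0, -0.0, 0.002]
force: [0.7, 1.2, 0.0]
finger_gap: 0.232
gripper_force: 78.5
```

```bash
python3 - <<'E'
from plan import *
s=telemetry.sense();print(s["tcp_pos"],s["force"],s["ft_torque"])
E
```

```text
[ 0.56121888 -0.43211769  0.20346394] [0.71502658 1.19801017 0.03000576] [-0.0172088   0.01702072 -0.00347736]
```

Request:
{"api": "move_arm", "payload": {
  "commands": "0 0 1.5 0 0 0 -1; 0 0 3 0 0 0 -1; 0 0 4 0 0 0 -1; 0 0 5 0 0 0 -1; 0 0 5 0 0 0 -1"
}}

```text
t: 34.65
tcp_pos: [0.5613, -0.4322, 0.1998]
tool_rot: [-0.0, 1.0, -0.001, 0.002]
force: [-2.3, 0.8, 5.4]
finger_gap: 0.23
gripper_force: 78.8
```

```bash
python3 - <<'E'
from plan import *
s=telemetry.sense();print(s["tcp_pos"],s["force"],s["ft_torque"])
E
```

```text
[ 0.56130188 -0.43218275  0.19982602] [-2.25850699  0.77763085  5.42731688] [ 0.32846036  0.33310243 -0.04997685]
```

Request:
{"api": "move_arm", "payload": {
  "commands": "0 0 0 0 0 0 0.2; 0 0 0 0 0 0 0.2; 0 0 0 0 0 0 0.2; 0 0 0 0 0 0 0.2; 0 0 -40 0 0 0 0.2"
}}

```text
t: 35.28
tcp_pos: [0.5594, -0.4304, 0.2348]
tool_rot: [0.0, 1.0, 0.003, -0.001]
force: [-0.2, -0.3, 0.8]
finger_gap: 0.603
gripper_force: 0.0
```

Request:
{"api": "move_arm", "payload": {
  "commands": "0 0 -60 0 0 0 0.2; 40 60 -60 0 0 0 0.2; 80 120 -60 0 0 0 0.2; 80 180 -60 0 0 0 0.2; 80 240 -60 0 0 0 0.2"
}}

```text
t: 35.9
tcp_pos: [0.4803, -0.2022, 0.2985]
tool_rot: [0.001, 1.0, -0.001, 0.002]
force: [1.5, 0.3, -0.2]
finger_gap: 0.602
gripper_force: 0.0
```

Request:
{"api": "move_arm", "payload": {
  "commands": "0 60 0 0 0 0 0.2; 0 120 0 0 0 0 0.2; 0 180 0 0 0 0 0.2; 0 240 0 0 0 0 0.2; 0 260 0 0 0 0 0.2"
}}

```text
t: 36.52
tcp_pos: [0.4805, 0.0594, 0.2981]
tool_rot: [-0.002, 1.0, -0.0, 0.002]
force: [0.2, 0.2, -0.4]
finger_gap: 0.598
gripper_force: 0.0
```

```bash
python3 - <<'E'
from plan import *
print(cur()[0]);T=take("top");S=take("scene")
z=lambda x,a,b,w,h,k:cv2.resize(x["image"][b:b+h,a:a+w,::-1],(int(w*k),int(h*k)),interpolation=cv2.INTER_CUBIC)
a=np.hstack([z(S,198,147,50,40,8),z(T,395,180,50,40,8)]);b=np.hstack([z(S,100,90,120,84,3.3),z(T,440,140,120,84,3.3)])
b=np.pad(b,((0,0),(0,800-b.shape[1]),(0,0)))
cv2.imwrite("pics/i.png",np.vstack([a,b])[:600])
print(onz(T,(416.2,199.8),.067)[:2])
E
```

```text
[0.48047161 0.05938761 0.29808308]
[ 0.53608036 -0.27290113]
```

View pics/i.png

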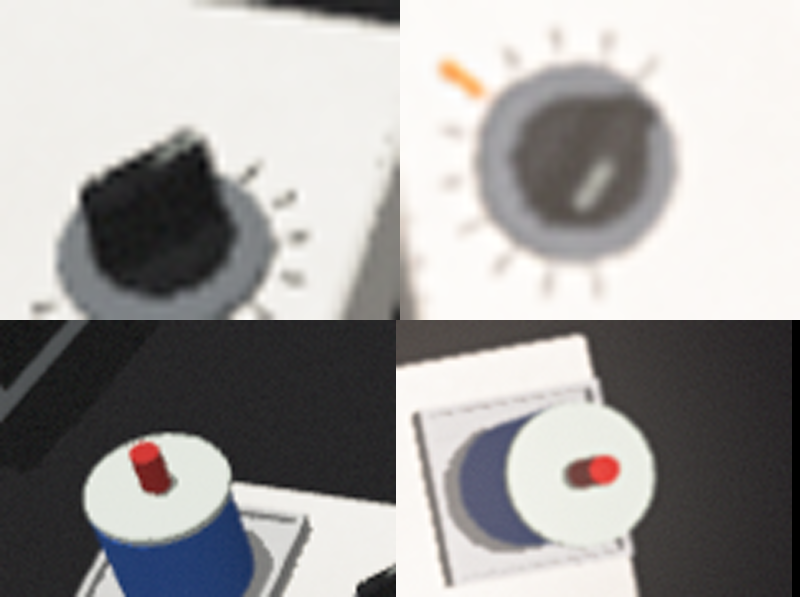

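```bash
python3 - <<'E'
from plan import *
T=take("top");S=take("scene")
n=lambda u,v,a,b:(a+u/8-.5,b+v/8-.5)
a=onz(S,n(85,190,198,147),.109);b=onz(S,n(192,131,198,147),.109);print("scene bar far ends",a,b,np.degrees(np.arctan2(*(b-a)[[1,0]])))
a=onz(T,n(608-400,168,395,180),.109);b=onz(T,n(580-400,207,395,180),.109);print("top ptr",a,b,np.degrees(np.arctan2(*(b-a)[[1,0]])))
print("disc",onz(T,n(577-400,162,395,180),.071))
show([down([.5355,-.273,.2],np.radians(-37.4)),down([.5355,-.273,.102],np.radians(-37.4))])
E
```

```text
scene bar far ends [ 0.54775928 -0.2890887   0.109     ] [ 0.51587458 -0.26871755  0.109     ] 147.42547599410904
top ptr [ 0.53187726 -0.27216222  0.109     ] [ 0.51989257 -0.26289013  0.109     ] 142.27224186310417
disc [ 0.5359759  -0.27292657  0.071     ]
[ -53.4 -329.    98.8] [-0.   0.3 37.5] rows 5.6
[ 0.  0. 98.] [0. 0. 0.] rows 1.6
```

Request:
{"api": "move_arm", "payload": {
  "commands": "-25 -165 0 0 0 9 0.2; -25 -165 0 0 0 18 0.2; -25 -165 0 0 0 18 0.2; -25 -165 0 0 0 18 0.2; -25 -165 0 0 0 18 0.2"
}}

```text
t: 37.35
tcp_pos: [0.5056, -0.1096, 0.2979]
tool_rot: [0.158, 0.988, 0.0, 0.002]
force: [-0.7, -0.1, -0.9]
finger_gap: 0.602
gripper_force: 0.0
```

```bash
python3 - <<'E'
from plan import *
print(cur()[0])
show([down([.534,-.2745,.19],np.radians(-36)),down([.534,-.2745,.102],np.radians(-36))])
E
```

```text
[ 0.50558229 -0.10956772  0.29788946]
[ -78.  -148.   108.1] [ 0.1  0.2 17.9] rows 3.2
[ 0.  0. 88.] [0. 0. 0.] rows 1.4
```

Request:
{"api": "move_arm", "payload": {
  "commands": "-78 -148 108 0 0 18 0.2; -78 -148 108 0 0 18 0.2; -78 -148 108 0 0 18 0.2; -78 -148 108 0 0 18 0.2; -78 -148 108 0 0 18 0.2"
}}

```text
t: 37.98
tcp_pos: [0.5348, -0.2729, 0.1899]
tool_rot: [0.309, 0.951, 0.001, 0.001]
force: [0.3, 0.5, 0.7]
finger_gap: 0.603
gripper_force: 0.0
```

```bash
python3 - <<'E'
from plan import *
print(cur()[0])
show([down([.534,-.2745,.102],np.radians(-36))])
E
```

```text
[ 0.53475841 -0.27286883  0.18992554]
[-0.2 -1.9 87.9] [ 0.1  0.1 -0. ] rows 1.4
```

Request:
{"api": "move_arm", "payload": {
  "commands": "0 -1 30 0 0 0 0.2; 0 -1 55 0 0 0 0.2; 0 -1 75 0 0 0 0.2; 0 -1 86 0 0 0 0.2; 0 -1 87 0 0 0 0.2"
}}

```text
t: 38.6
tcp_pos: [0.535, -0.2733, 0.1039]
tool_rot: [0.308, 0.951, 0.0, 0.002]
force: [1.4, 0.5, -0.2]
finger_gap: 0.601
gripper_force: 0.0
```

Request:
{"api": "move_arm", "payload": {
  "commands": "0 0 0 0 0 0 -1; 0 0 0 0 0 0 -1; 0 0 0 0 0 0 -1; 0 0 0 0 0 0 -1; 0 0 0 0 0 0 -1",
  "grip_force": 25
}}

```text
t: 39.22
tcp_pos: [0.535, -0.2753, 0.1046]
tool_rot: [0.309, 0.951, -0.0, 0.003]
force: [-3.3, -1.1, 5.4]
finger_gap: 0.154
gripper_force: 29.0
```

```bash
python3 - <<'E'
from plan import *
s=telemetry.sense();p,r=cur();y=r.apply([0,1,0]);print(p,np.degrees(np.arctan2(y[1],y[0])),s["finger_gap"],s["force"],s["ft_torque"],s["q"].round(2))
E
```

```text
[ 0.53497046 -0.27531849  0.10455657] 54.01055183140954 0.15374011155392964 [-3.29757888 -1.08537846  5.43589987] [-0.16917031  0.43395412 -0.04127485] [-0.66  0.69  1.61  0.    0.84 -1.6 ]
```

Request:
{"api": "move_arm", "payload": {
  "commands": "0 0 0 0 0 9 -1; 0 0 0 0 0 18 -1; 0 0 0 0 0 27 -1; 0 0 0 0 0 36 -1; 0 0 0 0 0 45 -1"
}}

```text
t: 39.85
tcp_pos: [0.5346, -0.2756, 0.1046]
tool_rot: [0.651, 0.759, 0.0, 0.002]
force: [-4.1, -2.3, 6.9]
finger_gap: 0.157
gripper_force: 29.1
```

Request:
{"api": "move_arm", "payload": {
  "commands": "0 0 0 0 0 10 -1; 0 0 0 0 0 20 -1; 0 0 0 0 0 30 -1; 0 0 0 0 0 40 -1; 0 0 0 0 0 48 -1"
}}

```text
t: 40.48
tcp_pos: [0.5341, -0.2755, 0.1045]
tool_rot: [0.903, 0.429, 0.001, 0.002]
force: [-4.6, -2.6, 7.3]
finger_gap: 0.156
gripper_force: 29.2
```

Request:
{"api": "move_arm", "payload": {
  "commands": "0 0 0 0 0 0 -1; 0 0 0 0 0 0 -1; 0 0 0 0 0 0 -1; 0 0 0 0 0 0 -1; 0 0 0 0 0 0 -1"
}}

```text
t: 41.1
tcp_pos: [0.5341, -0.2755, 0.1045]
tool_rot: [0.902, 0.431, 0.001, 0.002]
force: [-3.8, -1.9, 6.8]
finger_gap: 0.159
gripper_force: 29.2
```

```bash
python3 - <<'E'
from plan import *
s=telemetry.sense();p,r=cur();y=r.apply([0,1,0]);print(p,np.degrees(np.arctan2(y[1],y[0])),s["finger_gap"],s["force"],s["ft_torque"],s["q"].round(2))
E
```

```text
[ 0.53405186 -0.27547943  0.10453696] -38.969865165912836 0.15909112133498365 [-3.80616635 -1.90164622  6.77225278] [-0.39353157  0.89389028 -0.05591745] [-0.66  0.69  1.61 -0.    0.84  0.02]
```

Request:
{"api": "move_arm", "payload": {
  "commands": "0 0 0 0 0 0 0.2; 0 0 0 0 0 0 0.2; 0 0 0 0 0 0 0.2; 0 0 0 0 0 0 0.2; 0 0 -40 0 0 0 0.2"
}}

```text
t: 41.72
tcp_pos: [0.5328, -0.273, 0.1407]
tool_rot: [0.903, 0.431, -0.0, -0.002]
force: [0.7, -0.8, -0.3]
finger_gap: 0.604
gripper_force: 0.0
```

Request:
{"api": "move_arm", "payload": {
  "commands": "0 0 -60 0 0 0 0.2; 0 0 -120 0 0 0 0.2; -40 -40 -150 0 0 0 0.2; -80 -80 -150 0 0 0 0.2; -120 -120 -150 0 0 0 0.2"
}}

```text
t: 42.35
tcp_pos: [0.3639, -0.2921, 0.2934]
tool_rot: [0.902, 0.431, 0.002, 0.002]
force: [-0.3, -0.5, -0.1]
finger_gap: 0.6
gripper_force: 0.0
```

```bash
python3 - <<'E'
from plan import *
print(cur()[0],cur()[1].as_matrix()[:,:2].round(2).tolist())
E
```

```text
[ 0.36394982 -0.29211882  0.2934449 ] [[0.63, 0.78], [0.78, -0.63], [0.0, 0.01]]
```

```bash
python3 look.py; python3 - <<'E'
from plan import *
T=take("top");S=take("scene")
for x in(T,S):
    c=proj(x,[.5345,-.2745,.109])[0]; u,v=c.astype(int)
    g=cv2.cvtColor(x["image"],cv2.COLOR_RGB2GRAY)[v-11:v+12,u-11:u+12];print(x["name"],c);print(g[::1,::1])
for x,pts in((S,[(-51,0,120)]),(T,[(-51,0,120)])): print(x["name"],"expected handle top",proj(x,scoopR(.205).apply(np.array(pts)/1000.)+[.6156,-.08,0]).round(1))
E
```

```text
[ 0.36394982 -0.29211882  0.2934449 ] 0.5998691507444692 42.35
top red [([227.61, 134.69], 259), ([502.15, 184.94], 53)] orange [([345.7, 188.45], 44)] blue [([323.24, 78.62], 653), ([324.08, 115.4], 332)]
scene red [([156.16, 44.9], 31), ([144.91, 134.41], 111), ([396.09, 326.27], 440)] orange [([281.6, 210.0], 121)] blue [([155.67, 166.04], 964), ([270.27, 286.8], 502), ([251.31, 335.43], 1324)]
top [421.38844713 199.43052325]
[[242 242 224 198 186 181 173 169 172 181 184 218 239 248 245 227 223 241
  250 249 249 249 248]
 [219 194 171 160 158 156 157 157 158 158 158 167 190 216 221 222 239 250
  250 249 249 249 248]
 [168 161 158 159 158 158 160 160 157 158 159 155 159 170 191 230 249 252
  250 249 249 249 248]
 [157 159 161 159 150 144 141 143 143 143 148 155 157 157 168 203 238 250
  250 250 250 250 249]
 [163 158 153 140 120 108 100 105 105 111 121 136 150 155 158 169 204 236
  249 250 249 249 249]
 [161 149 125 101  91  95  95  91  90  95  98 108 121 140 153 156 166 207
  244 250 250 249 249]
 [148 123  98  82  96 133 132 109  90  88  92  94  99 112 137 152 156 177
  232 250 2
[... 3212 characters left out ...]
 112  38  37
   35  39  41  71 118]
 [238 237 228 167 129 122  83  38  41  32  27  27  33  33  45  61  30  28
   35  42  41  48  88]
 [239 235 195 130 129 113  39  39  42  37  26  26  25  34  31  27  29  26
   33  41  40  42  69]
 [238 227 147 131 123  91  40  39  40  41  34  28  27  24  28  26  30  24
   30  41  39  38  57]
 [235 195 128 129 122  71  39  39  39  40  37  32  28  29  24  25  31  23
   29  39  35  38  42]
 [233 154 131 129 122  63  39  37  39  42  38  39  28  27  22  26  24  25
   27  33  36  35  53]
 [233 159 129 129 123  84  34  37  42  35  38  41  36  25  25  25  25  29
   27  29  32  32  69]]
scene expected handle top [[281.6 194.7]]
top expected handle top [[348.  188.7]]
```

```bash
python3 -c "
from station import ticket
print(ticket.sign_off())"
```

```text
the job is handed in; nothing more can be done
None
```

The job is handed in at about 42 s of the 210 s: all 6 balls are in the blue jar, which is lidded on the platform with the dial pointer at the orange mark and the scoop flat on its mat; the hand-in returned no verdict.

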